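# Set the push-pull caps of the leaning bottles

## Robot

A 7-joint arm with a two-finger parallel gripper is mounted at the origin on a cart in front of the work surface, level with it; the furniture and walls round the work are solid. World frame = base frame: x ahead of the robot, y to its left, z up, the work surface at z = 0. Lengths are in m, angles in rad, forces in N, time in s.
With the tool pointing down it reaches from about 0.4 to 0.85 m from the base axis. Payload 4.5 kg.
Tool frame: the origin (TCP) lies at the very end of the fingers, on their centre line; the grasp point (between the pads) lies 19 mm behind it; z points along the fingers, y is the line along which they close (so a half turn about z gives the same grasp; the last joint's range is limited). The gripper opens to 88 mm and grips with 3 to 60 N. Pads are 18 mm wide; open, the fingers measure 123 mm over their backs; the gripper's body (75 mm by 187 mm) begins 45 mm behind the grasp point.
Start: joints at [1.363, 0.689, -0.195, 1.565, 0.157, 0.902, -0.215], TCP at [0.15, -0.607, 0.239] pointing down, gripper open.
Joint ranges: [-3.01, 3.01], [-0.46, 2.08], [-1.47, 1.51], [0.13, 2.56], [-1, 4.14], [0.04, 2.09], [-2.66, 2.66]. Speed limits (rad/s): [2.57, 2.57, 3.14, 3.14, 3.14, 3.14, 3.14].

## Interface

Orientations are given as a unit quaternion [x, y, z, w].
In Python, from plant import r gives the robot as it stands. The module is installed in compiled form; this text tells all that it offers.
- The arm moves only by the tool step_arm, never from a script. Its argument "increments" is a list of rows, each a list of 2 entries, a list of its own where there are three numbers: the shift along the world's x, y, z in cm, then the turn, a rotation vector about the world's x, y, z in degrees. A call has exactly 10 rows; each row shifts and turns the commanded pose from where the row before left it; what a row does not reach is not made up. A row lasts 1/10 s, in which the tool goes at most 50 mm and 8.59 degrees, less where a joint would pass 70% of its speed; a pose out of reach is approached as far as the arm can. A call is refused whole if a number of a shift passes 5 or a number of a turn 8.59, either way. A call with a gripper value outside its range is refused whole. "fingers" is the opening, from 0 (shut) to 1 (fully open), set as the call begins (left out, the last holds). The fingers move at their own pace and stop on an object; "grip_force" is the grip in N (left out, the last holds). Time passes only in rows, so rows that do not move let the fingers close, or fill a call up. It gives the time, the measured TCP pose, the force, the opening and the grip force at its end, in the units of the state.
- r.get_state(): the state, without advancing time (a new reading comes with each control period).
- r.snapshot(name): name is "side" or "top"; returns (picture, depth): 480x640x3 uint8, red, green, blue; 480x640 float32, m along the optical axis (not along the pixel's ray), 0 where there is no reading.
- r.calibration(name): a dict with "fov_y" (degrees; the focal length in pixels is half the picture's height over the tangent of half this angle, whatever the lens; pixels are square), "cx", "cy" (the principal point, pixels), "k1" (the pictures are not rectified: a ray, as slopes to the right and down, at radius r is drawn at 1 + k1 r^2 times it, then the intrinsics apply), "R" (3x3) and "t" (3): a world point X has camera coordinates R X + t. Camera axes: x right, y down, z forward; pixel columns grow to the right and rows downward; lengths in m; the calibration is good to about 2 mm. A picture is of the moment at which its call begins. calibration takes no time and is no camera call.
- r.finish_job(): hands the job in; it is judged then, once.
The state is a dict: "clock": time; "q": joint angles; "qd": joint speeds; "joint_torque": joint torques, N m; "tool_pos": TCP position; "eef_rot": TCP orientation; "contact_force": force on the tool from outside, world axes, zero at the start; "moment": the same for the moment, N m; "opening": opening from 0.0 (shut) to 1.0 (fully open); "finger_force": force on a finger pad.
Only numpy, scipy, OpenCV 4.12 (cv2) and the standard library are available. Lean on these libraries where they do the work, as an engineer would, in place of code of your own. Each camera call takes 0.05 s, during which the arm holds its last target. There are 200 camera calls.

## Task

Get the bottle stand ready for cleaning boards: press the push-pull caps of the two round bottles fully home, and pull the cap of the square bottle fully out to its open position, in any order. The round bottles and their caps are brittle, so press only until they seat and do not ram or squeeze them hard. Leave the tin, the marker and the cutters where they are.

Things in the scene. Friction and masses are not known exactly. Their poses are not given: they have to be found in the camera images.
- stand: Fixed aluminium stand. Origin on the worktop, z up, -x its open front, y along the row. Bottles lean in it at x 55, y -88, 0, 88 mm, any in any place. A 6 mm shelf over and behind the caps (x -3 to 100, y +-148, underside z 270 mm) leaves no room for an upright gripper: come from the front along the bottle's axis. Uprights at x 88, y +-145 mm.
- slim_bottle: Slim round bottle, 34 mm across, 98 mm tall to the shoulder; white plastic, fixed in the stand. Origin: centre of its base, 32 mm above the worktop. The frame is upright, turned as the stand's; the axis leans 28 degrees forward, along (-0.469, 0, 0.883). The shoulder is 98 mm from the origin along the axis. Bottle and cap crack above 90 N in all (push or squeeze).
- slim_bottle_cap_top (a point): Centre of the end face of its grey round push-pull cap: 26 mm across the 4 mm thick end rim, 22 mm across the ribbed side, 28 mm tall along the axis. It lies 127 mm from the bottle's origin along the axis when shut, 141 mm when fully open. The cap cannot come off.
- slim_bottle_cap (a joint): Travel of that cap outward along the bottle's axis, m: 0 fully home (shut), 0.014 fully out (open), hard stops at both. An over-centre detent draws it to the nearer end; leaving an end takes about 8 N along the axis, less once past mid-travel.
- stout_bottle: Stout round bottle, 56 mm across, 84 mm tall to the shoulder; white plastic, fixed in the stand. Origin: centre of its base, 32 mm above the worktop. The frame is upright, turned as the stand's; the axis leans 28 degrees forward, along (-0.469, 0, 0.883). The shoulder is 84 mm from the origin along the axis. Bottle and cap crack above 90 N in all (push or squeeze).
- stout_bottle_cap_top (a point): Centre of the end face of its grey round push-pull cap: 36 mm across the 4 mm thick end rim, 32 mm across the ribbed side, 28 mm tall along the axis. It lies 113 mm from the bottle's origin along the axis when shut, 127 mm when fully open. The cap cannot come off.
- stout_bottle_cap (a joint): Travel of that cap outward along the bottle's axis, m: 0 fully home (shut), 0.014 fully out (open), hard stops at both. An over-centre detent draws it to the nearer end; leaving an end takes about 8 N along the axis, less once past mid-travel.
- square_bottle: Square bottle, 44 mm wide, 91 mm tall to the shoulder (32 mm wide over the last 15 mm); white plastic, fixed in the stand. Origin: centre of its base, 32 mm above the worktop. The frame is upright, turned as the stand's; the axis leans 28 degrees forward, along (-0.469, 0, 0.883). The shoulder is 91 mm from the origin along the axis.
- square_bottle_cap_top (a point): Centre of the end face of its grey round push-pull cap: 31 mm across the 4 mm thick end rim, 27 mm across the ribbed side, 28 mm tall along the axis. It lies 120 mm from the bottle's origin along the axis when shut, 134 mm when fully open. The cap cannot come off.
- square_bottle_cap (a joint): Travel of that cap outward along the bottle's axis, m: 0 fully home (shut), 0.014 fully out (open), hard stops at both. An over-centre detent draws it to the nearer end; leaving an end takes about 8 N along the axis, less once past mid-travel.
- tip_tin_mid (a point): Centre of a loose round tin, 52 mm across, 26 mm high, on the shelf of the stand; a bystander.
- marker_mid (a point): Centre of a loose black marker, 120 x 16 mm, lying on the worktop in front of the stand; a bystander.
- cutter_mid (a point): Centre of loose flush cutters, 120 x 60 x 13 mm, lying on the worktop in front of the stand; a bystander.

How it is judged:
At the end, for the whole second after the job is handed in: The caps of the slim and the stout round bottle are within 2 mm of fully home, the cap of the square bottle is at least 12 mm out of its 14 mm, and the tin, the marker and the cutters are within 30 mm of where they were (value of joint each of slim_bottle_cap, stout_bottle_cap below 0.002 m and value of joint square_bottle_cap above 0.012 m and distance of each of tip_tin_mid, marker_mid, cutter_mid from where it was at the start of the episode below 0.03 m); the robot touches nothing.
It fails at once if the slim round bottle or its cap is pushed or squeezed with more than 90 N (contact force between slim_bottle and anything else above 90 N).
It fails at once if the stout round bottle or its cap is pushed or squeezed with more than 90 N (contact force between stout_bottle and anything else above 90 N).
It also fails if it takes over 58 s, if anything falls off the work surface, if the arm or the gripper's body presses on something with over 40 N, if the wrist force passes 120 N, or if a joint passes its speed limit or range.

## Working session

There is one attempt and no reset: what is moved stays moved. The work goes in short steps, Python scripts to look and compute and a tool call to move; the robot and the scene stay as the last step left them, time stands still between calls to the robot, and variables do not carry over. Pictures are saved under pics/ and viewed, at most 10 in all, crops included, and the job is handed in when it is done.

Besides the shell and the picture viewer there is one more tool, called after "Call:" as a command line: name --argument value ..., lists and objects as JSON in quotes. step_arm: Moves the arm, as the interface text tells. Its arguments: {"type":"object","properties":{"increments":{"type":"array","items":{"type":"array"}},"fingers":{"type":"number"},"grip_force":{"type":"number"}},"required":["increments"]}

```bash
mkdir -p pics && cat > h.py <<'E'
import numpy as np, cv2
from plant import r
def save(n,f):
    p,d=r.snapshot(n); cv2.imwrite(f,p[:,:,::-1]); np.save(f'{n}_d.npy',d); np.save(f'{n}_p.npy',p); return p,d
def intr(c):
    f=240/np.tan(np.radians(c['fov_y'])/2); return f
def cloud(n,d):
    c=r.calibration(n); f=intr(c); v,u=np.mgrid[0:480,0:640]
    x=(u-c['cx'])/f; y=(v-c['cy'])/f; rd=np.hypot(x,y); rr=rd.copy()
    for _ in range(20): rr=rd/(1+c['k1']*rr**2)
    s=np.where(rd>0,rr/np.maximum(rd,1e-9),1)
    P=np.stack([x*s*d,y*s*d,d],-1)
    return (P-np.array(c['t']))@np.array(c['R'])
E
python3 - <<'E'
from h import *
for n in('side','top'):
    p,d=save(n,f'pics/{n}0.png'); c=r.calibration(n); print(n,c, -np.array(c['R']).T@np.array(c['t']))
s=r.get_state(); print(s)
E
```

```text
side {'fov_y': 46.36554847571976, 'cx': 319.83445539967437, 'cy': 231.50173450321964, 'k1': 0.019589976450228738, 'R': array([[-0.9998786 , -0.00370299, -0.01513505],
       [ 0.0125574 ,  0.38355775, -0.92343152],
       [ 0.00922463, -0.92350947, -0.38346468]]), 't': array([0.56155287, 0.19525969, 0.99100393])} [0.5498911  0.84238757 0.5688231 ]
top {'fov_y': 57.76484838466345, 'cx': 319.9048337125067, 'cy': 236.24335890695917, 'k1': -0.05683286765699292, 'R': array([[-0.2314771 , -0.97283323,  0.00372323],
       [-0.86356841,  0.20371321, -0.46124888],
       [ 0.44795976, -0.10998382, -0.88726299]]), 't': array([0.02143969, 0.59827245, 0.73644794])} [ 0.19171294 -0.0200214   0.92929567]
{'clock': 0.1, 'q': array([ 1.36281019,  0.68991865, -0.19450517,  1.56621179,  0.15733532,
        0.90254034, -0.2150859 ]), 'qd': array([ 8.45572494e-05, -4.04912126e-03,  7.42222130e-04, -1.69782893e-03,
       -1.03914799e-03,  1.19399375e-03,  1.40396036e-03]), 'joint_torque': array([-2.22759663e-03, -5.28501964e+01, -1.27120301e+00, -1.53838688e+01,
       -5.25347621e-02,  1.96953639e-03,  3.42692897e-05]), 'tool_pos': array([ 0.14945136, -0.60628404,  0.23798584]), 'eef_rot': array([ 9.92695106e-01,  1.20647080e-01, -1.81700695e-04, -8.22461199e-04]), 'contact_force': array([ 0.65934073, -0.56127643,  0.24046694]), 'moment': array([0.00872254, 0.01591754, 0.04287249]), 'finger_force': 0.0, 'opening': 1.000821255053288}
```

View pics/side0.png

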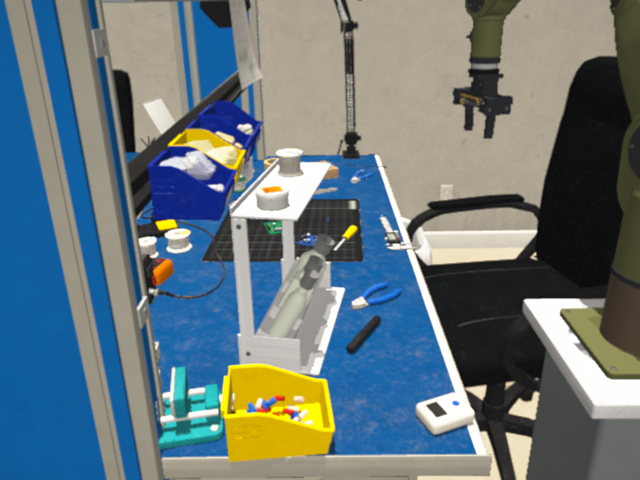

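View pics/top0.png

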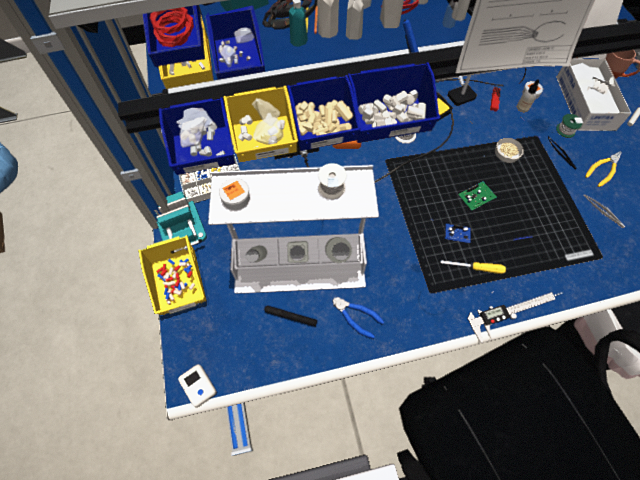

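The side view shows the stand in profile (shelf at about (285,190)) with the cutters at (378,295) and the marker at (363,335). The top view shows the shelf at (295,195), the caps at about (257,254), (298,252) and (341,250), the marker at (290,316) and the cutters at (357,315). Next I'll work out the geometry from depth.

```bash
python3 - <<'E'
from h import *
p=np.load('top_p.npy'); d=np.load('top_d.npy'); W=cloud('top',d)
for u,v in [(212,222),(375,217),(212,172),(376,170),(295,205),(257,254),(298,252),(341,250),(234,288),(364,285),(290,316),(357,315),(233,192),(332,182)]:
    print((u,v),W[v,u].round(4), d[v,u].round(3))
# shelf points
m=(abs(W[...,2]-0.276)<.006)&(p.min(-1)>140)&(W[...,0]>.3)&(W[...,0]<.9)
pts=W[m]; print(len(pts), np.median(pts[:,2]))
rect=cv2.minAreaRect((pts[:,:2]*1000).astype(np.float32)); print(rect); print(cv2.boxPoints(rect))
c=cv2.resize(p[215:305,215:385,::-1],None,fx=4.5,fy=4.5,interpolation=cv2.INTER_CUBIC); cv2.imwrite('pics/crop0.png',c)
E
```

```text
(212, 222) [0.5909 0.0738 0.2766] 0.748
(375, 217) [ 0.5381 -0.2038  0.2724] 0.758
(212, 172) [0.6902 0.0604 0.2845] 0.787
(376, 170) [ 8.170e-01 -3.234e-01  8.000e-04] 1.137
(295, 205) [ 0.5913 -0.0726  0.2768] 0.764
(257, 254) [0.5712 0.0133 0.1582] 0.851
(298, 252) [ 0.5672 -0.067   0.1366] 0.877
(341, 250) [ 0.5492 -0.1516  0.1421] 0.873
(234, 288) [0.5764 0.0853 0.0008] 0.985
(364, 285) [ 0.5135 -0.2026  0.0071] 0.982
(290, 316) [ 0.4792 -0.0252  0.0137] 0.942
(357, 315) [ 0.4511 -0.1692  0.002 ] 0.955
(233, 192) [0.6265 0.0278 0.3015] 0.747
(332, 182) [ 0.5974 -0.14    0.3166] 0.739
6528 0.2753317608645708
((633.37060546875, -149.94236755371094), (212.5973358154297, 465.5193176269531), 13.671829223632812)
[[ 475.06866    51.09735 ]
 [ 585.09906  -401.23166 ]
 [ 791.67255  -350.9821  ]
 [ 681.64215   101.346924]]
```

View pics/crop0.png

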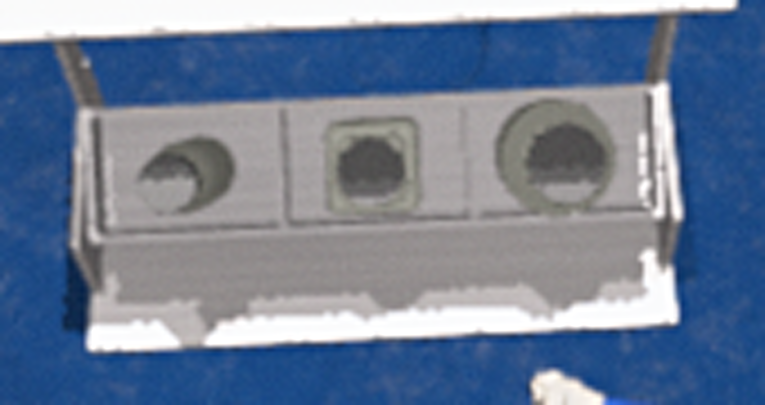

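```bash
cat > fit.py <<'E'
from h import *
d=np.load('top_d.npy'); p=np.load('top_p.npy'); W=cloud('top',d)
m=(abs(W[...,2]-0.276)<.008)&(W[...,0]>.5)&(W[...,0]<.75)&(W[...,1]<.12)&(W[...,1]>-.25)
m=cv2.morphologyEx(m.astype(np.uint8),cv2.MORPH_OPEN,np.ones((3,3)))
n,l,s,_=cv2.connectedComponentsWithStats(m); k=1+np.argmax(s[1:,4]); pts=W[l==k]
rect=cv2.minAreaRect((pts[:,:2]*1000).astype(np.float32)); print(rect); print(cv2.boxPoints(rect).round(1))
b=cv2.boxPoints(rect)
# y axis: along the long side
e=[b[1]-b[0],b[2]-b[1]]; L=max(e,key=np.linalg.norm); L=L/np.linalg.norm(L); L*=np.sign(L[1])
yaw=np.arctan2(-L[0],L[1]); X=np.array([np.cos(yaw),np.sin(yaw)])
c=np.array(rect[0]); o=c-48.5*X; print('yaw',np.degrees(yaw),'origin',o)
R=np.array([[X[0],-X[1],0],[X[1],X[0],0],[0,0,1]])
O=np.array([o[0]/1000,o[1]/1000,0])
S=(W-O)@R   # stand frame
a=np.array([-.4695,0,.8829]); e2=np.array([.8829,0,.4695])
for nm,y in(('slim',.088),('square',0),('stout',-.088)):
    B=np.array([.055,y,.032]); Q=S-B; t=Q@a; X2=Q@e2; Y2=Q[...,1]
    mm=(abs(X2)<.035)&(abs(Y2)<.035)&(t>.07)&(t<.17)&(S[...,2]<.25)
    h,ed=np.histogram(t[mm],np.arange(.07,.17,.003)); print(nm,dict(zip((ed[:-1]*1000).round().astype(int).tolist(),h.tolist())))
    top=np.percentile(t[mm],97); q=mm&(t>top-.006)
    print(' top t',top,'mean X2,Y2',X2[q].mean(),Y2[q].mean(),'rng',np.ptp(X2[q]),np.ptp(Y2[q]),q.sum())
np.save('stand.npy',np.r_[O,yaw])
E
python3 fit.py
```

```text
((613.53857421875, -72.55657958984375), (295.5150451660156, 104.11510467529297), 79.53164672851562)
[[ 535.5 -208.4]
 [ 637.9 -227.3]
 [ 691.6   63.3]
 [ 589.2   82.2]]
yaw -10.46836 origin [565.84583664 -63.74449253]
slim {70: 2, 73: 2, 76: 8, 79: 10, 82: 16, 85: 17, 88: 12, 91: 13, 94: 7, 97: 1, 100: 0, 103: 0, 106: 0, 109: 0, 112: 4, 115: 2, 118: 0, 121: 4, 124: 1, 127: 0, 130: 0, 133: 1, 136: 30, 139: 82, 142: 9, 145: 0, 148: 0, 151: 0, 154: 0, 157: 0, 160: 0, 163: 0, 166: 0}
 top t 0.14239516564884303 mean X2,Y2 0.00020342505889859179 -0.0006357441028473092 rng 0.02545315776768127 0.021911250048640057 121
square {70: 73, 73: 92, 76: 21, 79: 1, 82: 6, 85: 25, 88: 17, 91: 5, 94: 0, 97: 0, 100: 0, 103: 0, 106: 0, 109: 0, 112: 1, 115: 55, 118: 112, 121: 13, 124: 0, 127: 0, 130: 0, 133: 0, 136: 0, 139: 0, 142: 0, 145: 0, 148: 0, 151: 0, 154: 0, 157: 0, 160: 0, 163: 0, 166: 0}
 top t 0.12098678787771017 mean X2,Y2 0.0005442894055917814 0.0005218340780657921 rng 0.028583221571489945 0.02858724676543887 180
stout {70: 75, 73: 52, 76: 35, 79: 42, 82: 11, 85: 0, 88: 0, 91: 0, 94: 0, 97: 0, 100: 0, 103: 0, 106: 0, 109: 0, 112: 0, 115: 1, 118: 27, 121: 167, 124: 47, 127: 0, 130: 0, 133: 0, 136: 0, 139: 0, 142: 0, 145: 0, 148: 0, 151: 0, 154: 0, 157: 0, 160: 0, 163: 0, 166: 0}
 top t 0.12502503384463415 mean X2,Y2 0.0006978317369437588 0.0005134108253344956 rng 0.0327235889148151 0.03255778134660453 238
```

```bash
cat > plan.py <<'E'
from h import *
from scipy.spatial.transform import Rotation as Ro
O=np.load('stand.npy'); yaw=O[3]; Rz=Ro.from_euler('z',yaw)
a=Rz.apply([-.46947,0,.88295])
Y={'slim':.088,'square':0,'stout':-.088}
def pt(n,t): return O[:3]+Rz.apply([.055,Y[n],.032])+a*t
zt=-a; yt=-Rz.apply([0,1,0]); xt=np.cross(yt,zt); T=Ro.from_matrix(np.c_[xt,yt,zt])
def togo(n,t,pr=True):
    s=r.get_state(); p=pt(n,t)
    d=p-s['tool_pos']; w=(T*Ro.from_quat(s['eef_rot']).inv()).as_rotvec(degrees=True)
    # deviation of tool tip in axis / side / e2
    e2=Rz.apply([.88295,0,.46947]); ys=Rz.apply([0,1,0])
    if pr: print(n,t,'d cm',(d*100).round(2),'axis/side/e2 mm',(np.array([d@a,d@ys,d@e2])*1000).round(1),'rot',w.round(2),'F',s['contact_force'].round(1),'Fax',round(float(s['contact_force']@a),1),'clk',round(s['clock'],2),'open',round(s['opening'],3),'q',s['q'].round(2))
    return d,w
E
python3 - <<'E'
from plan import *
print('a',a.round(4),'ysd',Rz.apply([0,1,0]).round(4))
for n in Y: print(n,pt(n,.13).round(4)); togo(n,.19)
E
```

```text
a [-0.4617  0.0853  0.883 ] ysd [0.1817 0.9834 0.    ]
slim [0.5759 0.0239 0.1468]
slim 0.19 d cm [39.88 63.53 -3.82] axis/side/e2 mm [-163.6  697.2  226.4] rot [  0.74 -28.21 -23.86] F [ 0.7 -0.6  0.2] Fax -0.1 clk 0.1 open 1.001 q [ 1.36  0.69 -0.19  1.57  0.16  0.9  -0.22]
square [ 0.5599 -0.0626  0.1468]
square 0.19 d cm [38.28 54.88 -3.82] axis/side/e2 mm [-163.6  609.2  226.4] rot [  0.74 -28.21 -23.86] F [ 0.7 -0.6  0.2] Fax -0.1 clk 0.1 open 1.001 q [ 1.36  0.69 -0.19  1.57  0.16  0.9  -0.22]
stout [ 0.5439 -0.1492  0.1468]
stout 0.19 d cm [36.68 46.22 -3.82] axis/side/e2 mm [-163.6  521.2  226.4] rot [  0.74 -28.21 -23.86] F [ 0.7 -0.6  0.2] Fax -0.1 clk 0.1 open 1.001 q [ 1.36  0.69 -0.19  1.57  0.16  0.9  -0.22]
```

Call:
step_arm --increments '[[[2.0,2.8,0.3],[0.07,-2.82,-2.39]],[[2.0,2.8,0.3],[0.07,-2.82,-2.39]],[[2.0,2.8,0.3],[0.07,-2.82,-2.39]],[[2.0,2.8,0.3],[0.07,-2.82,-2.39]],[[2.0,2.8,0.3],[0.07,-2.82,-2.39]],[[2.0,2.8,0.3],[0.07,-2.82,-2.39]],[[2.0,2.8,0.3],[0.07,-2.82,-2.39]],[[2.0,2.8,0.3],[0.07,-2.82,-2.39]],[[2.0,2.8,0.3],[0.07,-2.82,-2.39]],[[2.0,2.8,0.3],[0.07,-2.82,-2.39]]]' --fingers 0 --grip_force 10

```text
clock: 1.1
tool_pos: [0.3499, -0.3259, 0.2689]
eef_rot: [0.966, -0.09, 0.241, 0.024]
contact_force: [0.9, -0.0, 0.4]
opening: 0.121
finger_force: 0.0
```

```bash
python3 -c "
from plan import *
togo('stout',.20)"
```

```text
stout 0.2 d cm [16.17 18.26 -6.03] axis/side/e2 mm [-112.3  209.    82.7] rot [0.13 0.06 0.22] F [ 0.9 -0.   0.4] Fax -0.1 clk 1.1 open 0.121 q [ 1.27  0.42 -0.6   2.31 -0.42  0.06 -0.58]
```

Call:
step_arm --increments '[[[1.6,1.83,-0.6],[0,0,0.2]],[[1.6,1.83,-0.6],[0,0,0]],[[1.6,1.83,-0.6],[0,0,0]],[[1.6,1.83,-0.6],[0,0,0]],[[1.6,1.83,-0.6],[0,0,0]],[[1.6,1.83,-0.6],[0,0,0]],[[1.6,1.83,-0.6],[0,0,0]],[[1.6,1.83,-0.6],[0,0,0]],[[1.6,1.83,-0.6],[0,0,0]],[[1.6,1.83,-0.6],[0,0,0]]]'

```text
clock: 2.1
tool_pos: [0.5118, -0.1649, 0.248]
eef_rot: [0.972, -0.085, 0.217, 0.009]
contact_force: [-0.5, -0.6, -0.2]
opening: 0.002
finger_force: 0.0
```

```bash
python3 -c "
from plan import *
togo('stout',.135)
save('side','pics/side1.png')"
```

```text
stout 0.135 d cm [ 2.98  1.61 -9.68] axis/side/e2 mm [-97.8  21.3 -22.2] rot [-1.57 -2.67 -0.75] F [-0.5 -0.6 -0.2] Fax 0.0 clk 2.1 open 0.002 q [ 0.29  0.46 -0.04  2.23 -1.    0.04 -0.5 ]
```

View pics/side1.png

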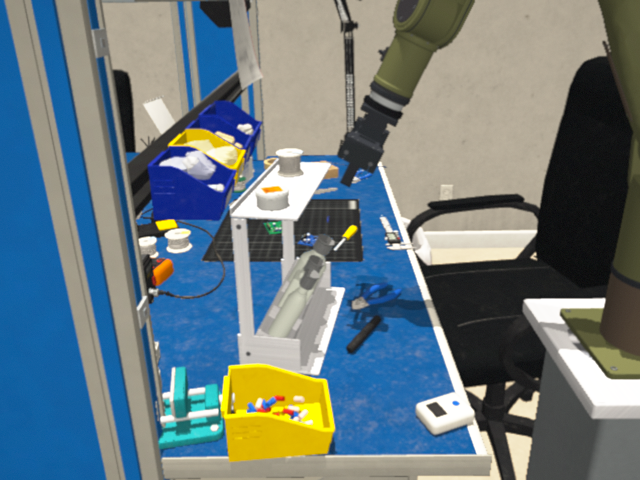

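The gripper is held in front of the shelf with its tip at about (348,182), and joints 5 and 6 are at their limits because the wrist is nearly straight. I'll fit a kinematic model so I can plan around that.

```bash
cat > kin.py <<'E'
from plan import *
from scipy.optimize import least_squares
import itertools
def fk(q,L,sg):
    A=Ro.identity(); p=np.array([0,0,L[0]]); ax='zyzyzyz'; ln={1:L[1],3:L[2],6:L[3]}
    # L0: base->shoulder, L1 upper, L2 fore, L3 wrist->tcp
    off={0:0,1:L[1],3:L[2],5:L[3]}
    for i in range(7):
        A=A*Ro.from_euler(ax[i],sg[i]*q[i])
        if i in(1,3,5): p=p+A.apply([0,0,off[i]])
    return p,A
if __name__=='__main__':
    s=r.get_state()
    D=[([1.36281019,.68991865,-.19450517,1.56621179,.15733532,.90254034,-.2150859],[.14945136,-.60628404,.23798584],[.992695,.120647,-.00018,-.00082]),
       (s['q'],s['tool_pos'],s['eef_rot']),([1.27,.42,-.6,2.31,-.42,.06,-.58],[.3499,-.3259,.2689],[.966,-.09,.241,.024])]
    best=[]
    for s3,s5,s7 in itertools.product((1,-1),repeat=3):
        sg=[-1,1,s3,1,s5,1,s7]
        f=lambda L:np.r_[*[fk(q,L,sg)[0]-p for q,p,_ in D]]
        o=least_squares(f,[.3,.4,.4,.2]); 
        def rel(k): return fk(D[k][0],o.x,sg)[1].inv()*Ro.from_quat(D[k][2])
        e=(rel(0).inv()*rel(1)).magnitude(); e2=(rel(0).inv()*rel(2)).magnitude()
        best.append((o.cost,sg,o.x.round(4),round(e,3),round(e2,3),rel(0).as_rotvec(degrees=True).round(1)))
    for b in sorted(best,key=lambda b:b[0])[:3]: print(b)
E
python3 kin.py
```

```text
(np.float64(0.0016434273688404521), [-1, 1, -1, 1, -1, 1, 1], array([0.1709, 0.6579, 0.275 , 0.2878]), 0.571, 0.731, array([ -0. ,  -0. , 114.6]))
(np.float64(0.0016434273688404521), [-1, 1, -1, 1, -1, 1, -1], array([0.1709, 0.6579, 0.275 , 0.2878]), 0.0, 0.003, array([-0., -0., 90.]))
(np.float64(0.005008815869781762), [-1, 1, -1, 1, 1, 1, 1], array([0.096 , 0.6825, 0.2759, 0.2306]), 2.778, 1.786, array([ 11.5, -11.5, 102.8]))
```

```bash
cat > kin2.py <<'E'
from plan import *
from scipy.optimize import least_squares
sg=[-1,1,-1,1,-1,1,-1]; ax='zyzyzyz'
Tt=Ro.from_euler('z',90,degrees=True)
lo=np.array([-3.01,-.46,-1.47,.13,-1,.04,-2.66]); hi=np.array([3.01,2.08,1.51,2.56,4.14,2.09,2.66])
def chain(q):
    A=Ro.identity(); o=[]
    for i in range(7): A=A*Ro.from_euler(ax[i],sg[i]*q[i]); o.append(A.as_matrix())
    return o,A*Tt
D=[([1.36281019,.68991865,-.19450517,1.56621179,.15733532,.90254034,-.2150859],[.14945136,-.60628404,.23798584]),
   ([1.27,.42,-.6,2.31,-.42,.06,-.58],[.3499,-.3259,.2689])]
import json,os
if os.path.exists('data.json'): D+=json.load(open('data.json'))
def log():
    s=r.get_state(); D.append((s['q'].tolist(),s['tool_pos'].tolist())); json.dump(D[2:],open('data.json','w'))
def model():
    M=[];b=[]
    for q,p in D:
        o,_=chain(q); M.append(np.hstack([o[1],o[3],o[5],np.array([[0,0,1]]).T,o[0][:,:1]])); b.append(p)
    M=np.vstack(M); b=np.hstack(b)
    x0=np.array([0,0,.42,0,0,.40,0,0,.25,.33,0]); w=np.array([1,.2,3,1,.2,3,1,.2,3,3,.5])
    lam=.02; Ms=M*w
    x=x0+w*np.linalg.solve(Ms.T@Ms+lam**2*np.eye(11),Ms.T@(b-M@x0))
    return x,np.abs(M@x-b).max()
def fk(q,x):
    o,A=chain(q); return o[1]@x[0:3]+o[3]@x[3:6]+o[5]@x[6:9]+np.array([0,0,x[9]])+o[0][:,0]*x[10],A
def ik(p,Rt,q0,x,m=.03):
    f=lambda q:np.r_[(fk(q,x)[0]-p)*20,(fk(q,x)[1].inv()*Rt).as_rotvec()*5,.03*(q-q0)]
    return least_squares(f,np.clip(q0,lo+m+1e-3,hi-m-1e-3),bounds=(lo+m,hi-m))
E
python3 - <<'E'
from kin2 import *
log(); x,e=model(); print(x.round(3),e)
q0=np.array(D[-1][0])
for n in Y:
  for q5 in (-.3,0.5,3.14,2.2):
    g=q0.copy(); g[4]=q5; g[5]=.2; g[0]=.1;g[6]=-.2 if q5<2 else 2.4
    for t in (.115,.2):
        o=ik(pt(n,t),T,g,x); P,A=fk(o.x,x)
        print(n,q5,t,o.x.round(2),'pe mm',round(1e3*np.linalg.norm(P-pt(n,t)),1),'re',np.degrees((A.inv()*T).magnitude()).round(2))
E
```

```text
[-0.021 -0.019  0.582 -0.009 -0.023  0.329 -0.003 -0.001  0.327  0.303
  0.008] 0.0005452223702168413
slim -0.3 0.115 [-0.4   0.73  0.33  2.1  -0.97  0.07 -0.99] pe mm 17.8 re 9.09
slim -0.3 0.2 [-0.52  0.57  0.43  2.21 -0.97  0.07 -0.99] pe mm 11.2 re 5.32
slim 0.5 0.115 [-0.4   0.73  0.33  2.1  -0.97  0.07 -0.99] pe mm 17.8 re 9.09
slim 0.5 0.2 [-0.52  0.57  0.43  2.21 -0.97  0.07 -0.99] pe mm 11.2 re 5.32
slim 3.14 0.115 [-0.16  0.73 -0.08  2.27  2.51  0.4   1.83] pe mm 0.0 re 0.0
slim 3.14 0.2 [-0.31  0.55  0.1   2.31  2.44  0.21  1.88] pe mm 0.0 re 0.0
slim 2.2 0.115 [-0.03  0.74 -0.29  2.27  2.25  0.49  2.1 ] pe mm 0.0 re 0.0
slim 2.2 0.2 [-0.15  0.55 -0.15  2.3   2.06  0.32  2.25] pe mm 0.0 re 0.0
square -0.3 0.115 [-0.13  0.7   0.2   2.11 -0.97  0.07 -0.79] pe mm 20.6 re 10.38
square -0.3 0.2 [-0.2   0.52  0.27  2.22 -0.97  0.07 -0.79] pe mm 14.0 re 6.53
square 0.5 0.115 [-0.13  0.7   0.2   2.11 -0.97  0.07 -0.79] pe mm 20.6 re 10.38
square 0.5 0.2 [-0.2   0.52  0.27  2.22 -0.97  0.07 -0.79] pe mm 14.0 re 6.53
square 3.14 0.115 [ 0.08  0.73 -0.15  2.32  2.68  0.43  1.85] pe m
[... 163 characters left out ...]
 0.0
square 2.2 0.2 [ 0.14  0.54 -0.27  2.35  2.28  0.33  2.23] pe mm 0.0 re 0.0
stout -0.3 0.115 [ 0.18  0.69  0.05  2.11 -0.97  0.07 -0.58] pe mm 20.4 re 10.3
stout -0.3 0.2 [ 0.16  0.51  0.07  2.22 -0.97  0.07 -0.58] pe mm 13.8 re 6.45
stout 0.5 0.115 [ 0.18  0.69  0.05  2.11 -0.97  0.07 -0.58] pe mm 20.4 re 10.3
stout 0.5 0.2 [ 0.16  0.51  0.07  2.22 -0.97  0.07 -0.58] pe mm 13.8 re 6.45
stout 3.14 0.115 [ 0.32  0.73 -0.2   2.32  2.83  0.41  1.91] pe mm 0.0 re 0.0
stout 3.14 0.2 [ 0.31  0.53 -0.16  2.35  2.79  0.24  1.94] pe mm 0.0 re 0.0
stout 2.2 0.115 [ 0.44  0.75 -0.4   2.31  2.54  0.46  2.22] pe mm 0.0 re 0.0
stout 2.2 0.2 [ 0.43  0.55 -0.35  2.34  2.43  0.28  2.29] pe mm 0.0 re 0.0
```

```bash
cat > path.py <<'E'
from kin2 import *
x,e=model(); T2=T*Ro.from_euler('z',180,degrees=True)
def rows(q0,q1,n=10):
    # cubic-free linear joint interpolation -> cartesian rows
    P,A=fk(q0,x); out=[]
    for k in range(1,n+1):
        p,a_=fk(q0+(q1-q0)*k/n,x); out.append([(100*(p-P)).round(1).tolist(),(a_*A.inv()).as_rotvec(degrees=True).round(1).tolist()]); P,A=p,a_
    return out,p
def show(o):
    print('max sh',np.abs([i[0] for i in o[0]]).max(),'max rot',max(np.linalg.norm(i[1]) for i in o[0]),'end',o[1].round(3)); print(o[0])
E
python3 - <<'E'
from path import *
q0=r.get_state()['q']
qt=ik(pt('stout',.21),T2,np.array([.35,.5,-.2,2.3,2.6,.3,-1.3]),x); print('target',qt.x.round(3),qt.cost)
wa=np.array([.35,.42,-.1,2.25,-.2,.45,-.6]); wb=np.array([.4,.42,-.15,2.3,1.2,.42,-.9])
for u,v,n in((q0,wa,10),(wa,wb,15),(wb,qt.x,15)): show(rows(u,v,n))
E
```

```text
target [ 0.32   0.512 -0.179  2.345  2.731  0.216 -1.144] 2.3317804171613405e-05
max sh 1.8 max rot 4.583666654546335 end [ 0.379 -0.112  0.229]
[[[-0.7, 1.1, -0.2], [0.3, 1.2, 4.4]], [[-0.9, 1.0, -0.2], [0.2, 1.3, 4.3]], [[-1.1, 0.9, -0.2], [0.2, 1.5, 4.3]], [[-1.2, 0.8, -0.2], [0.0, 1.7, 4.2]], [[-1.4, 0.6, -0.2], [-0.1, 1.8, 4.1]], [[-1.5, 0.4, -0.2], [-0.2, 2.0, 4.1]], [[-1.6, 0.3, -0.2], [-0.4, 2.1, 4.0]], [[-1.7, 0.1, -0.2], [-0.5, 2.2, 3.9]], [[-1.8, -0.1, -0.1], [-0.7, 2.3, 3.8]], [[-1.8, -0.3, -0.1], [-0.9, 2.4, 3.8]]]
max sh 1.2 max rot 4.315089802078283 end [ 0.391 -0.27   0.247]
[[[-0.6, -1.2, -0.2], [-2.3, 0.6, 3.6]], [[-0.5, -1.2, -0.1], [-2.3, 0.5, 3.6]], [[-0.4, -1.2, -0.1], [-2.2, 0.5, 3.6]], [[-0.3, -1.2, -0.0], [-2.2, 0.4, 3.6]], [[-0.2, -1.2, 0.0], [-2.2, 0.4, 3.6]], [[-0.1, -1.2, 0.1], [-2.2, 0.3, 3.7]], [[0.0, -1.2, 0.1], [-2.2, 0.3, 3.7]], [[0.1, -1.1, 0.1], [-2.1, 0.2, 3.7]], [[0.2, -1.1, 0.2], [-2.1, 0.2, 3.7]], [[0.3, -1.0, 0.2], [-2.1, 0.1, 3.7]], [[0.4, -1.0, 0.3], [-2.0, 0.1, 3.8]], [[0.5, -0.9, 0.3], [-2.0, 0.0, 3.8]], [[0.6, -0.8, 0.3], [-2.0, 0.0, 3.8]], [[0.6, -0.7, 0.3], [-1.9, -0.0, 3.8]], [[0.7, -0.7, 0.3], [-1.9, -0.0, 3.8]]]
max sh 1.3 max rot 5.478138369920935 end [ 0.507 -0.142  0.217]
[[[1.3, -0.0, 0.0], [-1.4, -0.0, 5.2]], [[1.3, 0.1, 0.0], [-1.3, 0.0, 5.2]], [[1.2, 0.3, -0.0], [-1.2, 0.1, 5.2]], [[1.2, 0.5, -0.0], [-1.1, 0.1, 5.3]], [[1.1, 0.6, -0.1], [-1.0, 0.2, 5.3]], [[1.1, 0.8, -0.1], [-0.9, 0.2, 5.3]], [[1.0, 0.9, -0.2], [-0.9, 0.3, 5.3]], [[0.9, 1.0, -0.2], [-0.8, 0.4, 5.3]], [[0.8, 1.1, -0.2], [-0.8, 0.4, 5.3]], [[0.6, 1.2, -0.3], [-0.7, 0.5, 5.4]], [[0.5, 1.2, -0.3], [-0.7, 0.6, 5.4]], [[0.4, 1.3, -0.4], [-0.7, 0.6, 5.3]], [[0.2, 1.3, -0.4], [-0.7, 0.7, 5.3]], [[0.1, 1.3, -0.4], [-0.7, 0.8, 5.3]], [[-0.0, 1.3, -0.4], [-0.7, 0.8, 5.3]]]
```

Call:
step_arm --increments '[[[-0.7,1.1,-0.2],[0.3,1.2,4.4]],[[-0.9,1.0,-0.2],[0.2,1.3,4.3]],[[-1.1,0.9,-0.2],[0.2,1.5,4.3]],[[-1.2,0.8,-0.2],[0.0,1.7,4.2]],[[-1.4,0.6,-0.2],[-0.1,1.8,4.1]],[[-1.5,0.4,-0.2],[-0.2,2.0,4.1]],[[-1.6,0.3,-0.2],[-0.4,2.1,4.0]],[[-1.7,0.1,-0.2],[-0.5,2.2,3.9]],[[-1.8,-0.1,-0.1],[-0.7,2.3,3.8]],[[-1.8,-0.3,-0.1],[-0.9,2.4,3.8]]]'

```text
clock: 3.15
tool_pos: [0.3732, -0.1179, 0.2301]
eef_rot: [0.963, 0.261, 0.044, -0.044]
contact_force: [0.3, 0.2, 0.4]
opening: 0.006
finger_force: 0.0
```

```bash
python3 - <<'E'
from path import *
log(); x,e=model(); print(x.round(3),e)
import path; path.x=x
q0=r.get_state()['q']; print(q0.round(2))
qt=ik(pt('stout',.21),T2,np.array([.35,.5,-.2,2.3,2.6,.3,-1.3]),x).x; print(qt.round(3))
wb=np.array([.4,.42,-.15,2.3,1.2,.42,-.9]); n=round(max(6,np.degrees(wb[4]-q0[4])/7)); show(rows(q0,wb,10))
E
```

```text
[ 0.001 -0.018  0.559  0.001 -0.027  0.345 -0.    -0.001  0.326  0.352
  0.003] 0.0005258518560937175
[ 0.15  0.43  0.2   2.27 -0.46  0.47 -0.3 ]
[ 0.311  0.517 -0.177  2.345  2.726  0.223 -1.147]
max sh 1.9 max rot 6.576473218982953 end [ 0.39  -0.274  0.249]
[[[-1.5, -1.6, -0.3], [-2.9, 2.0, 5.4]], [[-1.1, -1.7, -0.2], [-3.0, 1.6, 5.5]], [[-0.7, -1.8, -0.0], [-3.1, 1.2, 5.5]], [[-0.4, -1.9, 0.1], [-3.1, 0.9, 5.6]], [[0.0, -1.9, 0.2], [-3.1, 0.5, 5.6]], [[0.4, -1.8, 0.3], [-3.0, 0.1, 5.7]], [[0.8, -1.6, 0.4], [-3.0, -0.2, 5.8]], [[1.1, -1.4, 0.4], [-2.8, -0.5, 5.8]], [[1.4, -1.2, 0.5], [-2.7, -0.8, 5.9]], [[1.6, -0.9, 0.6], [-2.5, -1.0, 6.0]]]
```

Call:
step_arm --increments '[[[-1.5,-1.6,-0.3],[-2.9,2.0,5.4]],[[-1.1,-1.7,-0.2],[-3.0,1.6,5.5]],[[-0.7,-1.8,0.0],[-3.1,1.2,5.5]],[[-0.4,-1.9,0.1],[-3.1,0.9,5.6]],[[0.0,-1.9,0.2],[-3.1,0.5,5.6]],[[0.4,-1.8,0.3],[-3.0,0.1,5.7]],[[0.8,-1.6,0.4],[-3.0,-0.2,5.8]],[[1.1,-1.4,0.4],[-2.8,-0.5,5.8]],[[1.4,-1.2,0.5],[-2.7,-0.8,5.9]],[[1.6,-0.9,0.6],[-2.5,-1.0,6.0]]]'

```text
clock: 4.15
tool_pos: [0.3905, -0.276, 0.2502]
eef_rot: [0.71, 0.674, -0.076, 0.192]
contact_force: [-0.1, 0.9, -0.5]
opening: 0.006
finger_force: 0.0
```

```bash
python3 - <<'E'
from path import *
log(); x,e=model(); print(x.round(3),e)
import path; path.x=x
q0=r.get_state()['q']; print(q0.round(2))
qt=ik(pt('stout',.21),T2,np.array([.35,.5,-.2,2.3,2.6,.3,-1.3]),x).x; print(qt.round(3))
show(rows(q0,qt,10)); show(rows(q0,qt,20))
E
```

```text
[ 0.001 -0.018  0.558  0.002 -0.027  0.346  0.    -0.001  0.326  0.353
  0.003] 0.000448850182518723
[-0.07  0.48  0.56  2.31  0.35  0.12  0.01]
[ 0.309  0.517 -0.176  2.345  2.725  0.223 -1.147]
max sh 2.9 max rot 8.696551040498756 end [ 0.507 -0.142  0.217]
[[[0.1, 0.6, -0.8], [-0.7, 3.4, 7.4]], [[0.4, 0.5, -0.7], [-0.9, 2.8, 7.6]], [[0.7, 0.5, -0.6], [-1.0, 2.2, 7.7]], [[1.0, 0.7, -0.5], [-1.0, 1.5, 7.9]], [[1.3, 0.9, -0.4], [-0.9, 0.8, 8.1]], [[1.6, 1.2, -0.3], [-0.7, 0.2, 8.2]], [[1.7, 1.6, -0.2], [-0.4, -0.5, 8.3]], [[1.7, 2.0, -0.1], [-0.1, -1.0, 8.4]], [[1.7, 2.5, 0.1], [0.3, -1.4, 8.5]], [[1.4, 2.9, 0.2], [0.7, -1.7, 8.5]]]
max sh 1.5 max rot 4.411349000022555 end [ 0.507 -0.142  0.217]
[[[0.0, 0.3, -0.4], [-0.3, 1.8, 3.7]], [[0.1, 0.3, -0.4], [-0.4, 1.6, 3.7]], [[0.2, 0.3, -0.4], [-0.4, 1.5, 3.8]], [[0.2, 0.2, -0.3], [-0.5, 1.3, 3.8]], [[0.3, 0.3, -0.3], [-0.5, 1.2, 3.9]], [[0.4, 0.3, -0.3], [-0.5, 1.0, 3.9]], [[0.5, 0.3, -0.3], [-0.5, 0.8, 3.9]], [[0.6, 0.3, -0.2], [-0.5, 0.7, 4.0]], [[0.6, 0.4, -0.2], [-0.5, 0.5, 4.0]], [[0.7, 0.5, -0.2], [-0.4, 0.3, 4.0]], [[0.8, 0.6, -0.2], [-0.4, 0.2, 4.1]], [[0.8, 0.6, -0.1], [-0.3, -0.0, 4.1]], [[0.8, 0.7, -0.1], [-0.2, -0.2, 4.1]], [[0.9, 0.8, -0.1], [-0.2, -0.3, 4.2]], [[0.9, 1.0, -0.1], [-0.1, -0.4, 4.2]], [[0.9, 1.1, -0.0], [0.0, -0.5, 4.2]], [[0.8, 1.2, 0.0], [0.1, -0.6, 4.2]], [[0.8, 1.3, 0.0], [0.2, -0.7, 4.2]], [[0.8, 1.4, 0.1], [0.3, -0.8, 4.3]], [[0.7, 1.5, 0.1], [0.4, -0.9, 4.3]]]
```

```bash
cat > sim.py <<'E'
from path import *
import path
path.x=x
def jac(q):
    P,A=fk(q,x); J=np.zeros((6,7))
    for i in range(7):
        g=q.copy(); g[i]+=1e-5; p,a_=fk(g,x); J[:3,i]=(p-P)/1e-5; J[3:,i]=(a_*A.inv()).as_rotvec()/1e-5
    return J
def sim(q,R,sub=5,lam=.02):
    q=q.copy(); P,A=fk(q,x)
    for d,w in R:
        P0,A0=P,A
        for k in range(1,sub+1):
            P=P0+np.array(d)/100*k/sub; A=Ro.from_rotvec(np.array(w)*k/sub,degrees=True)*A0
            p,a_=fk(q,x); e=np.r_[P-p,(A*a_.inv()).as_rotvec()]
            J=jac(q); q=np.clip(q+J.T@np.linalg.solve(J@J.T+lam**2*np.eye(6),e),lo,hi)
    return q
E
python3 - <<'E'
from sim import *
# check on the last call
R=[[[-1.5,-1.6,-.3],[-2.9,2.0,5.4]],[[-1.1,-1.7,-.2],[-3.0,1.6,5.5]],[[-.7,-1.8,0],[-3.1,1.2,5.5]],[[-.4,-1.9,.1],[-3.1,.9,5.6]],[[0,-1.9,.2],[-3.1,.5,5.6]],[[.4,-1.8,.3],[-3,.1,5.7]],[[.8,-1.6,.4],[-3,-.2,5.8]],[[1.1,-1.4,.4],[-2.8,-.5,5.8]],[[1.4,-1.2,.5],[-2.7,-.8,5.9]],[[1.6,-.9,.6],[-2.5,-1,6]]]
for l in(.002,.02,.06,.1): print(l,sim(np.array(D[-2][0]),R,lam=l).round(2))
q0=r.get_state()['q']
for l in(.02,.06):
  for w5,w6,w7 in((1.3,.5,-.3),(1.3,.7,-.3),(1.6,.6,-.6)):
    w=np.array([.1,.45,.3,2.31,w5,w6,w7]); qt=ik(pt('stout',.21),T2,np.array([.35,.5,-.2,2.3,2.6,.3,-1.3]),x).x
    A1=rows(q0,w,10); s1=sim(q0,A1[0],lam=l); B=rows(s1,qt,15); s2=sim(s1,B[0],lam=l); print(l,w5,w6,s1.round(2),A1[1].round(2),s2.round(2),max(np.linalg.norm(i[1]) for i in A1[0]+B[0]).round(1))
E
```

```text
0.002 [-0.07  0.48  0.57  2.32  0.34  0.12  0.02]
0.02 [-0.07  0.48  0.57  2.32  0.34  0.12  0.02]
0.06 [-0.07  0.48  0.57  2.32  0.34  0.12  0.02]
0.1 [-0.07  0.48  0.57  2.31  0.34  0.12  0.02]
0.02 1.3 0.5 [-0.26  0.61  0.95  2.33  0.82  0.11  0.25] [ 0.34 -0.35  0.28] [ 0.44  0.54 -0.38  2.34  2.35  0.28 -0.78] 4.7
0.02 1.3 0.7 [-0.32  0.69  1.09  2.32  0.93  0.19  0.15] [ 0.3  -0.39  0.32] [ 0.45  0.53 -0.39  2.33  2.29  0.27 -0.72] 4.9
0.02 1.6 0.6 [-0.37  0.77  1.25  2.32  0.84  0.04  0.21] [ 0.37 -0.39  0.32] [ 0.5   0.54 -0.46  2.34  2.22  0.31 -0.64] 5.6
0.06 1.3 0.5 [-0.26  0.61  0.94  2.33  0.82  0.11  0.25] [ 0.34 -0.35  0.28] [ 0.55  0.56 -0.56  2.33  2.11  0.36 -0.54] 4.7
0.06 1.3 0.7 [-0.32  0.69  1.08  2.32  0.93  0.19  0.15] [ 0.3  -0.39  0.32] [ 0.48  0.54 -0.45  2.33  2.21  0.3  -0.64] 4.9
0.06 1.6 0.6 [-0.37  0.76  1.24  2.32  0.83  0.04  0.21] [ 0.37 -0.39  0.32] [ 0.54  0.53 -0.53  2.31  2.05  0.31 -0.47] 5.6
```

```bash
python3 - <<'E'
from sim import *
q0=r.get_state()['q']; qt=ik(pt('stout',.21),T2,np.array([.35,.5,-.2,2.3,2.6,.3,-1.3]),x).x
for n in (15,20):
  B=rows(q0,qt,n)
  for l in(.002,.02,.06):
    h=[q0]
    for b in B[0]: h.append(sim(h[-1],[b],lam=l))
    h=np.array(h); s=h[-1]; P,A=fk(s,x)
    print(n,l,s.round(2),'pe',np.linalg.norm(P-pt('stout',.21)).round(4),'re',np.degrees((A.inv()*T2).magnitude()).round(1),'min q6',h[:,5].min(),'max dq',np.abs(np.diff(h,axis=0)).max(0).round(2))
B=rows(q0,qt,20); s=sim(q0,B[0])
seq=[('stout',.13),('stout',.113),('stout',.2),('square',.2),('square',.098),('square',.115),('square',.2),('slim',.2),('slim',.127),('slim',.2)]
pr=('stout',.21)
for n_,t in seq:
    d=pt(n_,t)-pt(*pr); s=sim(s,[[(d*10).tolist(),[0,0,0]]]*10); pr=(n_,t); print(pr,s.round(2),np.linalg.norm(fk(s,x)[0]-pt(*pr)).round(4))
E
```

```text
15 0.002 [-0.52  0.67  1.03  2.51  1.04  0.04  0.51] pe 0.227 re 40.3 min q6 0.04 max dq [0.1  0.03 0.13 0.04 0.07 0.02 0.04]
15 0.02 [-0.51  0.65  1.    2.5   1.04  0.04  0.51] pe 0.2161 re 38.6 min q6 0.04 max dq [0.1  0.02 0.12 0.04 0.06 0.02 0.04]
15 0.06 [-0.41  0.56  0.81  2.43  1.    0.04  0.53] pe 0.1568 re 29.0 min q6 0.04 max dq [0.07 0.01 0.07 0.02 0.05 0.02 0.04]
20 0.002 [-0.55  0.69  1.06  2.52  1.05  0.04  0.5 ] pe 0.2334 re 42.0 min q6 0.04 max dq [0.07 0.03 0.1  0.03 0.05 0.02 0.03]
20 0.02 [-0.53  0.67  1.03  2.5   1.04  0.04  0.5 ] pe 0.2218 re 40.1 min q6 0.04 max dq [0.07 0.02 0.1  0.03 0.05 0.02 0.03]
20 0.06 [-0.43  0.58  0.83  2.44  1.    0.04  0.53] pe 0.1592 re 30.0 min q6 0.04 max dq [0.06 0.01 0.06 0.02 0.04 0.02 0.03]
('stout', 0.13) [ 0.6   0.78 -0.68  2.28  2.18  0.56 -0.54] 0.0018
('stout', 0.113) [ 0.6   0.82 -0.68  2.27  2.2   0.58 -0.55] 0.0018
('stout', 0.2) [ 0.6   0.6  -0.64  2.33  2.06  0.42 -0.48] 0.0018
('square', 0.2) [ 0.39  0.6  -0.67  2.33  1.92  0.53 -0.56] 0.0018
('square', 0.098) [ 0.4   0.86 -0.69  2.25  2.12  0.69 -0.66] 0.0018
('square', 0.115) [ 0.4   0.82 -0.69  2.27  2.1   0.67 -0.65] 0.0018
('square', 0.2) [ 0.39  0.6  -0.67  2.33  1.92  0.53 -0.56] 0.0018
('slim', 0.2) [ 0.18  0.62 -0.68  2.27  1.76  0.62 -0.58] 0.0018
('slim', 0.127) [ 0.19  0.8  -0.68  2.23  1.94  0.71 -0.69] 0.0018
('slim', 0.2) [ 0.18  0.62 -0.68  2.27  1.76  0.62 -0.58] 0.0018
```

```bash
python3 - <<'E'
from sim import *
q0=r.get_state()['q']; w=np.array([.1,.45,.3,2.31,1.3,.7,-.3]); show(rows(q0,w,10))
E
```

```text
max sh 1.7 max rot 4.921381919745714 end [ 0.301 -0.388  0.32 ]
[[[-1.7, -0.1, -0.3], [-0.4, 4.3, 2.3]], [[-1.7, -0.4, -0.1], [-0.9, 4.2, 2.3]], [[-1.5, -0.7, 0.2], [-1.3, 4.0, 2.3]], [[-1.4, -0.9, 0.4], [-1.7, 3.8, 2.3]], [[-1.2, -1.2, 0.6], [-2.1, 3.6, 2.4]], [[-0.9, -1.4, 0.8], [-2.5, 3.3, 2.4]], [[-0.6, -1.5, 1.0], [-2.9, 3.0, 2.5]], [[-0.3, -1.6, 1.2], [-3.2, 2.6, 2.5]], [[0.0, -1.7, 1.4], [-3.5, 2.2, 2.6]], [[0.4, -1.7, 1.6], [-3.7, 1.8, 2.7]]]
```

Call:
step_arm --increments '[[[-1.7,-0.1,-0.3],[-0.4,4.3,2.3]],[[-1.7,-0.4,-0.1],[-0.9,4.2,2.3]],[[-1.5,-0.7,0.2],[-1.3,4.0,2.3]],[[-1.4,-0.9,0.4],[-1.7,3.8,2.3]],[[-1.2,-1.2,0.6],[-2.1,3.6,2.4]],[[-0.9,-1.4,0.8],[-2.5,3.3,2.4]],[[-0.6,-1.5,1.0],[-2.9,3.0,2.5]],[[-0.3,-1.6,1.2],[-3.2,2.6,2.5]],[[0.0,-1.7,1.4],[-3.5,2.2,2.6]],[[0.4,-1.7,1.6],[-3.7,1.8,2.7]]]'

```text
clock: 5.15
tool_pos: [0.301, -0.3881, 0.3185]
eef_rot: [0.47, 0.788, -0.373, 0.137]
contact_force: [0.5, -0.5, -0.7]
opening: 0.006
finger_force: 0.0
```

```bash
python3 - <<'E'
from sim import *
q0=r.get_state()['q']; print(q0.round(2)); qt=ik(pt('stout',.21),T2,np.array([.35,.5,-.2,2.3,2.6,.3,-1.3]),x).x
B=rows(q0,qt,20)
for l in(.002,.02,.06):
    h=[q0]
    for b in B[0]: h.append(sim(h[-1],[b],lam=l))
    h=np.array(h); s=h[-1]; P,A=fk(s,x)
    print(l,s.round(2),'pe',np.linalg.norm(P-pt('stout',.21)).round(4),'re',np.degrees((A.inv()*T2).magnitude()).round(1),'min q6',h[:,5].min(),'max dq',np.abs(np.diff(h,axis=0)).max(0).round(2))
    print(h[10].round(2))
show(B)
P=[fk(q,x)[0].round(2).tolist() for q in h[::4]]; print(P)
E
```

```text
[-0.32  0.69  1.09  2.32  0.94  0.19  0.14]
0.002 [-0.64  0.54  1.06  2.46  1.27  0.05  0.26] pe 0.1771 re 31.7 min q6 0.04 max dq [0.05 0.05 0.03 0.01 0.02 0.04 0.02]
[-0.28  0.76  0.96  2.36  1.11  0.04  0.24]
0.02 [-0.61  0.53  1.03  2.45  1.26  0.04  0.27] pe 0.1689 re 30.5 min q6 0.04 max dq [0.05 0.05 0.03 0.01 0.02 0.04 0.02]
[-0.28  0.76  0.95  2.36  1.11  0.04  0.24]
0.06 [-0.46  0.48  0.82  2.4   1.22  0.04  0.3 ] pe 0.1281 re 23.9 min q6 0.04 max dq [0.03 0.04 0.03 0.01 0.02 0.04 0.02]
[-0.26  0.72  0.9   2.34  1.09  0.04  0.25]
max sh 2.1 max rot 3.760319135392633 end [ 0.507 -0.142  0.217]
[[[0.7, 0.3, -1.3], [1.6, 1.0, 2.2]], [[0.8, 0.4, -1.2], [1.6, 0.9, 2.3]], [[0.9, 0.5, -1.2], [1.6, 0.7, 2.4]], [[0.9, 0.6, -1.1], [1.6, 0.5, 2.5]], [[1.0, 0.7, -1.1], [1.6, 0.3, 2.6]], [[1.0, 0.8, -1.0], [1.6, 0.1, 2.6]], [[1.1, 0.9, -1.0], [1.6, -0.1, 2.7]], [[1.1, 1.0, -0.9], [1.6, -0.3, 2.7]], [[1.2, 1.1, -0.8], [1.7, -0.4, 2.8]], [[1.2, 1.2, -0.7], [1.7, -0.6, 2.8]], [[1.2, 1.3, -0.6], [1.7, -0.7, 2.8]], [[1.2, 1.4, -0.5], [1.7, -0.9, 2.8]], [[1.2, 1.5, -0.3], [1.7, -1.0, 2.9]], [[1.2, 1.6, -0.2], [1.7, -1.1, 2.9]], [[1.2, 1.7, -0.1], [1.7, -1.2, 2.9]], [[1.1, 1.8, 0.1], [1.8, -1.3, 2.9]], [[1.1, 1.9, 0.2], [1.8, -1.4, 2.9]], [[1.0, 2.0, 0.3], [1.8, -1.4, 2.9]], [[0.9, 2.0, 0.5], [1.7, -1.5, 2.9]], [[0.8, 2.1, 0.6], [1.7, -1.5, 3.0]]]
[[0.3, -0.39, 0.32], [0.33, -0.37, 0.27], [0.35, -0.35, 0.25], [0.37, -0.32, 0.24], [0.39, -0.28, 0.25], [0.42, -0.21, 0.28]]
```

```bash
cat > search.py <<'E'
from sim import *
rng=np.random.default_rng(0)
q0=r.get_state()['q']; best=[]
qts=[(ik(pt('stout',.21),T2,np.array([.35,.5,-.2,2.3,2.6,.3,-1.3]),x).x,T2)]
import time; t0=time.time()
while time.time()-t0<200:
    w=np.array([rng.uniform(-.6,.6),rng.uniform(.1,.7),rng.uniform(-.6,1),rng.uniform(1.8,2.4),rng.uniform(.8,2.6),rng.uniform(.3,1.2),rng.uniform(-1.2,.4)])
    p,_=fk(w,x)
    if not(p[0]<.46 and .22<p[2]<.6 and np.hypot(p[0],p[1])>.3): continue
    qt,TT=qts[0]
    R1=rows(q0,w,10)[0]
    if max(np.linalg.norm(i[1]) for i in R1)>8.4 or np.abs([i[0] for i in R1]).max()>4.5: continue
    s1=sim(q0,R1,1); 
    if s1[5]<.15: continue
    R2=rows(s1,qt,20)[0]
    if max(np.linalg.norm(i[1]) for i in R2)>8.4: continue
    s2=s1; m=9
    for b in R2: s2=sim(s2,[b],1); m=min(m,s2[5])
    P,A=fk(s2,x); e=np.linalg.norm(P-pt('stout',.21))+(A.inv()*TT).magnitude()*.3
    if e<.02: best.append((m,w,s1,s2,e))
best.sort(key=lambda b:-b[0]); print(len(best))
for b in best[:5]: print(b[0].round(2),*[k.round(2) for k in b[1:4]],fk(b[1],x)[0].round(2),b[4].round(4))
np.save('w.npy',best[0][1]); show(rows(q0,best[0][1].round(3),10))
E
python3 search.py
```

```text
228
0.26 [ 0.59  0.51  0.26  2.32  2.54  0.48 -0.69] [ 0.53  0.16 -0.    2.37  2.29  0.76 -0.49] [ 0.39  0.51 -0.32  2.35  2.34  0.26 -0.78] [ 0.31 -0.53  0.29] 0.0153
0.25 [ 0.59  0.57  0.18  2.05  2.38  0.38 -0.07] [ 0.6   0.53  0.23  2.15  2.49  0.33 -0.22] [ 0.43  0.51 -0.36  2.34  2.3   0.25 -0.71] [ 0.43 -0.57  0.32] 0.0118
0.25 [0.59 0.47 0.19 2.15 2.2  0.46 0.13] [ 0.45  0.48  0.41  2.17  2.38  0.37 -0.07] [ 0.44  0.51 -0.37  2.35  2.29  0.25 -0.71] [ 0.36 -0.56  0.36] 0.0146
0.24 [0.57 0.63 0.32 2.22 2.13 0.37 0.07] [ 0.53  0.6   0.43  2.32  2.28  0.24 -0.13] [ 0.46  0.51 -0.4   2.34  2.24  0.26 -0.67] [ 0.27 -0.55  0.24] 0.0151
0.24 [0.28 0.61 0.61 2.3  2.08 0.32 0.11] [0.28 0.59 0.62 2.33 2.07 0.28 0.11] [ 0.43  0.5  -0.38  2.33  2.18  0.24 -0.62] [ 0.26 -0.5   0.28] 0.0161
max sh 1.6 max rot 4.934571916590131 end [ 0.305 -0.527  0.295]
[[[-1.4, -1.5, -1.0], [1.4, 3.5, 1.2]], [[-1.1, -1.6, -0.8], [1.1, 2.8, 1.7]], [[-0.8, -1.6, -0.6], [0.8, 2.1, 2.1]], [[-0.5, -1.6, -0.5], [0.6, 1.4, 2.5]], [[-0.1, -1.6, -0.4], [0.3, 0.6, 2.9]], [[0.3, -1.5, -0.2], [0.1, -0.1, 3.2]], [[0.6, -1.4, -0.1], [-0.1, -0.8, 3.5]], [[0.9, -1.2, 0.1], [-0.3, -1.5, 3.7]], [[1.2, -1.0, 0.4], [-0.4, -2.1, 3.9]], [[1.4, -0.8, 0.6], [-0.5, -2.7, 4.1]]]
```

```bash
python3 - <<'E'
from sim import *
q0=r.get_state()['q']
for w in ([.28,.61,.61,2.3,2.08,.32,.11],[.59,.57,.18,2.05,2.38,.38,-.07]):
    R=rows(q0,np.array(w),10)
    for l in(.002,.06):
        h=[q0]
        for b in R[0]: h.append(sim(h[-1],[b],lam=l))
        print(l,h[-1].round(2),np.min(h,axis=0)[5],np.abs(np.diff(h,axis=0)).max())
    show(R)
E
```

```text
0.002 [ 0.12  0.7   0.9   2.43  2.29  0.57 -0.15] 0.04 0.3555341613387146
0.06 [0.04 0.68 0.97 2.24 1.8  0.21 0.37] 0.04 0.15159011304649983
max sh 1.2 max rot 5.756735185849702 end [ 0.261 -0.504  0.276]
[[[-0.9, -1.2, -0.6], [1.2, 4.7, 3.1]], [[-0.8, -1.2, -0.5], [1.2, 4.4, 3.3]], [[-0.7, -1.2, -0.5], [1.1, 4.1, 3.5]], [[-0.6, -1.2, -0.5], [1.1, 3.8, 3.6]], [[-0.5, -1.2, -0.4], [1.1, 3.5, 3.8]], [[-0.3, -1.2, -0.4], [1.0, 3.3, 4.0]], [[-0.2, -1.2, -0.4], [0.9, 3.0, 4.1]], [[-0.1, -1.1, -0.4], [0.8, 2.7, 4.2]], [[0.0, -1.1, -0.4], [0.7, 2.4, 4.4]], [[0.1, -1.0, -0.3], [0.6, 2.1, 4.5]]]
0.002 [ 0.23  0.54  0.58  2.16  2.49  0.55 -0.3 ] 0.04 0.4756764682879475
0.06 [0.15 0.61 0.78 2.   2.08 0.35 0.07] 0.04 0.2536765152548457
max sh 2.0 max rot 6.469930447848725 end [ 0.432 -0.574  0.32 ]
[[[0.5, -1.9, -1.0], [1.5, 4.4, 4.5]], [[0.7, -2.0, -0.8], [1.3, 3.8, 4.7]], [[0.9, -2.0, -0.7], [1.0, 3.1, 5.0]], [[1.1, -2.0, -0.5], [0.6, 2.5, 5.1]], [[1.3, -2.0, -0.3], [0.2, 1.8, 5.3]], [[1.5, -1.9, -0.1], [-0.2, 1.2, 5.4]], [[1.7, -1.9, 0.3], [-0.6, 0.6, 5.5]], [[1.8, -1.8, 0.6], [-1.1, 0.1, 5.5]], [[1.9, -1.7, 1.0], [-1.6, -0.4, 5.5]], [[1.9, -1.5, 1.5], [-2.1, -0.8, 5.4]]]
```

```bash
cat > search2.py <<'E'
from sim import *
rng=np.random.default_rng(1)
q0=r.get_state()['q']; best=[]
qt=ik(pt('stout',.21),T2,np.array([.35,.5,-.2,2.3,2.6,.3,-1.3]),x).x
import time; t0=time.time()
def run(q,R,l=.02,sub=2):
    m=9;v=0
    for b in R:
        n=sim(q,[b],sub,l); v=max(v,np.abs(n-q).max()); q=n; m=min(m,q[5])
    return q,m,v
while time.time()-t0<330:
    w=np.array([rng.uniform(-.7,.6),rng.uniform(.1,.9),rng.uniform(-.4,1.4),rng.uniform(1.8,2.4),rng.uniform(.8,2.6),rng.uniform(.2,1.2),rng.uniform(-1.2,.4)])
    p,_=fk(w,x)
    if not(p[0]<.46 and .22<p[2]<.6 and np.hypot(p[0],p[1])>.25): continue
    R1=rows(q0,w,10)[0]
    if max(np.linalg.norm(i[1]) for i in R1)>8.4 or np.abs([i[0] for i in R1]).max()>4.5: continue
    s1,m1,v1=run(q0,R1)
    if m1<.12: continue
    R2=rows(s1,qt,20)[0]
    if max(np.linalg.norm(i[1]) for i in R2)>8.4: continue
    s2,m2,v2=run(s1,R2)
    P,A=fk(s2,x); e=np.linalg.norm(P-pt('stout',.21))+(A.inv()*T2).magnitude()*.3
    if e<.03: best.append((min(m1,m2),w,s1,s2,e,v1,v2))
best.sort(key=lambda b:-b[0]); print(len(best))
for b in best[:4]: print(b[0].round(2),*[k.round(2) for k in b[1:4]],fk(b[1],x)[0].round(2),np.round(b[4:],3))
if best: show(rows(q0,best[0][1],10))
E
python3 search2.py
```

```text
834
0.25 [0.29 0.87 0.54 1.92 1.73 1.02 0.33] [0.02 1.21 1.24 1.93 1.7  0.37 0.13] [ 0.39  0.51 -0.33  2.34  2.34  0.26 -0.78] [ 0.33 -0.65  0.41] [0.012 0.131 0.084]
0.25 [0.58 0.66 0.21 2.17 1.57 1.03 0.39] [0.13 0.98 1.12 2.18 1.59 0.29 0.32] [ 0.43  0.51 -0.37  2.32  2.24  0.25 -0.67] [ 0.15 -0.58  0.35] [0.012 0.15  0.081]
0.25 [ 0.04  0.67 -0.14  2.29  1.53  1.17  0.21] [-0.57  0.92  0.96  2.3   1.72  0.35  0.05] [ 0.39  0.51 -0.31  2.33  2.36  0.25 -0.79] [ 0.45 -0.31  0.29] [0.01  0.179 0.07 ]
0.24 [0.56 0.31 0.65 2.24 1.57 0.97 0.37] [0.22 0.62 1.41 2.25 1.63 0.41 0.31] [ 0.39  0.51 -0.33  2.33  2.33  0.24 -0.77] [-0.08 -0.54  0.52] [0.012 0.127 0.093]
max sh 2.8 max rot 7.315736463268753 end [ 0.332 -0.654  0.415]
[[[-0.7, -2.4, 0.5], [-1.6, 7.0, 1.4]], [[-0.5, -2.6, 0.7], [-1.8, 6.8, 1.5]], [[-0.2, -2.7, 0.8], [-1.9, 6.5, 1.6]], [[0.0, -2.7, 1.0], [-2.1, 6.2, 1.6]], [[0.3, -2.8, 1.0], [-2.2, 5.9, 1.7]], [[0.5, -2.8, 1.1], [-2.4, 5.5, 1.8]], [[0.7, -2.8, 1.1], [-2.5, 5.1, 1.8]], [[0.9, -2.7, 1.1], [-2.7, 4.7, 1.9]], [[1.0, -2.6, 1.1], [-2.9, 4.2, 1.9]], [[1.1, -2.5, 1.1], [-3.0, 3.8, 1.8]]]
```

Call:
step_arm --increments '[[[-0.7,-2.4,0.5],[-1.6,7.0,1.4]],[[-0.5,-2.6,0.7],[-1.8,6.8,1.5]],[[-0.2,-2.7,0.8],[-1.9,6.5,1.6]],[[0.0,-2.7,1.0],[-2.1,6.2,1.6]],[[0.3,-2.8,1.0],[-2.2,5.9,1.7]],[[0.5,-2.8,1.1],[-2.4,5.5,1.8]],[[0.7,-2.8,1.1],[-2.5,5.1,1.8]],[[0.9,-2.7,1.1],[-2.7,4.7,1.9]],[[1.0,-2.6,1.1],[-2.9,4.2,1.9]],[[1.1,-2.5,1.1],[-3.0,3.8,1.8]]]'

```text
clock: 6.15
tool_pos: [0.333, -0.6547, 0.4119]
eef_rot: [0.106, 0.718, -0.679, -0.109]
contact_force: [-0.2, -0.4, 0.3]
opening: 0.004
finger_force: 0.0
```

```bash
cat > nxt.py <<'E'
from sim import *
q0=r.get_state()['q']; print(q0.round(2)); g=np.array([.39,.51,-.33,2.34,2.34,.26,-.78])
qt=ik(pt('stout',.21),T2,g,x).x
B=rows(q0,qt,20)
for l in(.002,.06):
    h=[q0]
    for b in B[0]: h.append(sim(h[-1],[b],2,lam=l))
    h=np.array(h); s=h[-1]; P,A=fk(s,x)
    print(l,s.round(2),'pe',np.linalg.norm(P-pt('stout',.21)).round(4),'re',np.degrees((A.inv()*T2).magnitude()).round(1),'min q6',h[:,5].min(),'max dq',np.abs(np.diff(h,axis=0)).max(0).round(2))
show(B); print([fk(q,x)[0].round(2).tolist() for q in h[::4]])
E
python3 nxt.py
```

```text
[0.03 1.21 1.25 1.94 1.74 0.36 0.08]
0.002 [ 0.41  0.51 -0.35  2.34  2.33  0.27 -0.76] pe 0.0087 re 0.7 min q6 0.2674083023677064 max dq [0.02 0.04 0.09 0.02 0.04 0.02 0.06]
0.06 [ 0.27  0.48 -0.15  2.24  2.09  0.11 -0.52] pe 0.0371 re 0.8 min q6 0.10651937885229114 max dq [0.02 0.04 0.08 0.02 0.03 0.03 0.04]
max sh 3.9 max rot 5.2848841046895245 end [ 0.507 -0.142  0.217]
[[[-0.4, 0.3, -3.9], [4.6, -2.6, 0.1]], [[-0.1, 0.7, -3.7], [4.5, -2.7, 0.2]], [[0.1, 1.1, -3.5], [4.4, -2.7, 0.3]], [[0.4, 1.5, -3.2], [4.4, -2.7, 0.4]], [[0.7, 1.8, -2.9], [4.3, -2.8, 0.5]], [[0.9, 2.1, -2.6], [4.2, -2.8, 0.6]], [[1.1, 2.3, -2.2], [4.1, -2.8, 0.7]], [[1.3, 2.5, -1.9], [4.0, -2.8, 0.9]], [[1.4, 2.7, -1.5], [3.9, -2.7, 1.0]], [[1.5, 2.9, -1.1], [3.8, -2.7, 1.1]], [[1.5, 3.0, -0.7], [3.7, -2.7, 1.3]], [[1.5, 3.2, -0.3], [3.6, -2.6, 1.4]], [[1.5, 3.3, 0.0], [3.5, -2.6, 1.5]], [[1.4, 3.3, 0.4], [3.4, -2.5, 1.7]], [[1.3, 3.4, 0.7], [3.2, -2.4, 1.8]], [[1.1, 3.4, 0.9], [3.0, -2.4, 2.0]], [[1.0, 3.4, 1.2], [2.9, -2.3, 2.1]], [[0.7, 3.4, 1.4], [2.7, -2.2, 2.3]], [[0.5, 3.4, 1.5], [2.5, -2.1, 2.4]], [[0.3, 3.4, 1.7], [2.3, -2.0, 2.5]]]
[[0.33, -0.65, 0.42], [0.34, -0.62, 0.27], [0.38, -0.53, 0.18], [0.45, -0.41, 0.15], [0.51, -0.28, 0.18], [0.53, -0.14, 0.24]]
```

Call:
step_arm --increments '[[[-0.4,0.3,-3.4],[4.6,-2.6,0.1]],[[-0.1,0.7,-3.2],[4.5,-2.7,0.2]],[[0.1,1.1,-3.0],[4.4,-2.7,0.3]],[[0.4,1.5,-2.7],[4.4,-2.7,0.4]],[[0.5,1.8,-2.4],[4.3,-2.8,0.5]],[[0.6,2.1,-2.1],[4.2,-2.8,0.6]],[[0.8,2.3,-1.7],[4.1,-2.8,0.7]],[[0.9,2.5,-1.4],[4.0,-2.8,0.9]],[[1.0,2.7,-1.0],[3.9,-2.7,1.0]],[[1.0,2.9,-0.6],[3.8,-2.7,1.1]]]'

```text
clock: 7.15
tool_pos: [0.3805, -0.4734, 0.1974]
eef_rot: [0.173, 0.924, -0.335, 0.06]
contact_force: [-0.7, -1.1, -0.9]
opening: 0.008
finger_force: 0.0
```

```bash
python3 - <<'E'
from sim import *
log(); print(model()[1])
s=r.get_state(); q0=s['q']; print(q0.round(2), s['clock'])
Pt=pt('stout',.23)-.02*Rz.apply([.88295,0,.46947])
P,A=fk(q0,x); d=Pt-s['tool_pos']; w=(T2*Ro.from_quat(s['eef_rot']).inv()).as_rotvec(degrees=True); print(d,w)
R=[[(d*10).round(2).tolist(),(w/10).round(2).tolist()]]*10
h=[q0]
for b in R: h.append(sim(h[-1],[b],2))
print(np.array(h)[::2].round(2)); print(R[0])
E
```

```text
0.00046995735882643386
[ 0.17  0.79  0.57  2.17  2.03  0.22 -0.28] 7.15
[0.09989634 0.33591084 0.02829114] [ 31.32117268 -22.31607152  19.33917875]
[[ 0.17  0.79  0.57  2.17  2.03  0.22 -0.28]
 [ 0.17  0.68  0.45  2.24  2.06  0.21 -0.32]
 [ 0.19  0.58  0.3   2.29  2.09  0.2  -0.38]
 [ 0.25  0.51  0.11  2.34  2.14  0.2  -0.47]
 [ 0.35  0.47 -0.14  2.37  2.21  0.23 -0.59]
 [ 0.47  0.47 -0.41  2.4   2.31  0.28 -0.75]]
[[1.0, 3.36, 0.28], [3.13, -2.23, 1.93]]
```

Simple straight motion works.

Call:
step_arm --increments '[[[1.0,3.36,0.28],[3.13,-2.23,1.93]],[[1.0,3.36,0.28],[3.13,-2.23,1.93]],[[1.0,3.36,0.28],[3.13,-2.23,1.93]],[[1.0,3.36,0.28],[3.13,-2.23,1.93]],[[1.0,3.36,0.28],[3.13,-2.23,1.93]],[[1.0,3.36,0.28],[3.13,-2.23,1.93]],[[1.0,3.36,0.28],[3.13,-2.23,1.93]],[[1.0,3.36,0.28],[3.13,-2.23,1.93]],[[1.0,3.36,0.28],[3.13,-2.23,1.93]],[[1.0,3.36,0.28],[3.13,-2.23,1.93]]]'

```text
clock: 8.15
tool_pos: [0.4804, -0.1376, 0.2269]
eef_rot: [0.089, 0.966, -0.023, 0.241]
contact_force: [0.6, -0.2, -0.2]
opening: 0.007
finger_force: 0.0
```

```bash
sed -i 's/(T\*Ro/(T*Ro.from_euler("z",180,degrees=True)*Ro/' plan.py && python3 -c "
from plan import *
togo('stout',.134)
save('side','pics/side2.png')"
```

```text
stout 0.134 d cm [ 6.17 -1.12 -7.66] axis/side/e2 mm [-97.    0.2  19.4] rot [0.12 0.06 0.09] F [ 0.6 -0.2 -0.2] Fax -0.5 clk 8.15 open 0.007 q [ 0.48  0.49 -0.43  2.4   2.32  0.3  -0.76]
```

View pics/side2.png

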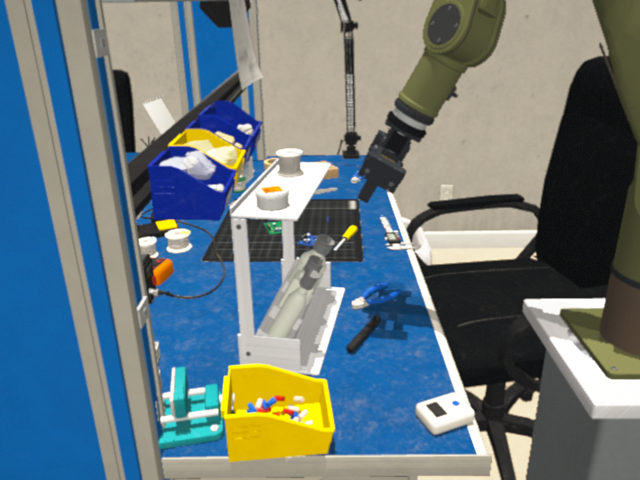

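The gripper is now tilted parallel to the bottles, with its tip at about (365,195), in front of and clear of the shelf. I'll align with the stout cap's axis and approach.

Call:
step_arm --increments '[[[0.56,-0.1,0.3],[0,0,0]],[[0.56,-0.1,0.3],[0,0,0]],[[0.56,-0.1,0.3],[0,0,0]],[[0.64,-0.12,-1.22],[0,0,0]],[[0.64,-0.12,-1.22],[0,0,0]],[[0.64,-0.12,-1.22],[0,0,0]],[[0.64,-0.12,-1.22],[0,0,0]],[[0.64,-0.12,-1.22],[0,0,0]],[[0.64,-0.12,-1.22],[0,0,0]],[[0.64,-0.12,-1.22],[0,0,0]]]'

```text
clock: 9.2
tool_pos: [0.5426, -0.1515, 0.1492]
eef_rot: [0.09, 0.966, -0.026, 0.24]
contact_force: [0.4, -0.6, -0.6]
opening: 0.01
finger_force: 0.0
```

```bash
python3 -c "
from plan import *
togo('stout',.113)"
```

```text
stout 0.113 d cm [ 0.91  0.08 -1.74] axis/side/e2 mm [-19.5   2.5  -0.4] rot [ 0.38 -0.1   0.22] F [ 0.4 -0.6 -0.6] Fax -0.8 clk 9.2 open 0.01 q [ 0.47  0.72 -0.46  2.29  2.39  0.44 -0.78]
```

Call:
step_arm --increments '[[[0.08,0.01,-0.14],[0,0,0]],[[0.08,0.01,-0.14],[0,0,0]],[[0.08,0.01,-0.14],[0,0,0]],[[0.08,0.01,-0.14],[0,0,0]],[[0.08,0.01,-0.14],[0,0,0]],[[0.08,0.01,-0.14],[0,0,0]],[[0.08,0.01,-0.14],[0,0,0]],[[0.08,0.01,-0.14],[0,0,0]],[[0.08,0.01,-0.14],[0,0,0]],[[0.08,0.01,-0.14],[0,0,0]]]'

```text
clock: 10.2
tool_pos: [0.5499, -0.1495, 0.1356]
eef_rot: [0.09, 0.966, -0.025, 0.24]
contact_force: [0.1, -0.4, 0.4]
opening: 0.004
finger_force: 0.5
```

```bash
python3 -c "
from plan import *
togo('stout',.113)"
```

```text
stout 0.113 d cm [ 0.19 -0.11 -0.38] axis/side/e2 mm [-4.4 -0.8  0. ] rot [ 0.24 -0.07  0.19] F [ 0.1 -0.4  0.4] Fax 0.3 clk 10.2 open 0.004 q [ 0.47  0.76 -0.47  2.28  2.4   0.47 -0.79]
```

Call:
step_arm --increments '[[[0.02,0,-0.04],[0,0,0]],[[0.02,0,-0.04],[0,0,0]],[[0.02,0,-0.04],[0,0,0]],[[0.02,-0.01,-0.04],[0,0,0]],[[0.02,0,-0.04],[0,0,0]],[[0.02,0,-0.04],[0,0,0]],[[0.02,0,-0.04],[0,0,0]],[[0.02,-0.01,-0.04],[0,0,0]],[[0.02,0,-0.04],[0,0,0]],[[0.02,0,-0.04],[0,0,0]]]'

```text
clock: 11.2
tool_pos: [0.5519, -0.1493, 0.1317]
eef_rot: [0.089, 0.966, -0.024, 0.24]
contact_force: [0.2, -0.1, 0.3]
opening: 0.006
finger_force: 0.0
```

```bash
python3 -c "
from plan import *
togo('stout',.113)
p,d=r.snapshot('top'); np.save('top_p.npy',p); np.save('top_d.npy',d)
cv2.imwrite('pics/crop1.png',cv2.resize(p[160:310,200:400,::-1],None,fx=4,fy=4))"
```

```text
stout 0.113 d cm [-0.01 -0.13  0.  ] axis/side/e2 mm [-0.  -1.3  0.2] rot [ 0.22 -0.07  0.15] F [ 0.2 -0.1  0.3] Fax 0.2 clk 11.2 open 0.006 q [ 0.47  0.77 -0.47  2.28  2.4   0.48 -0.79]
```

View pics/crop1.png

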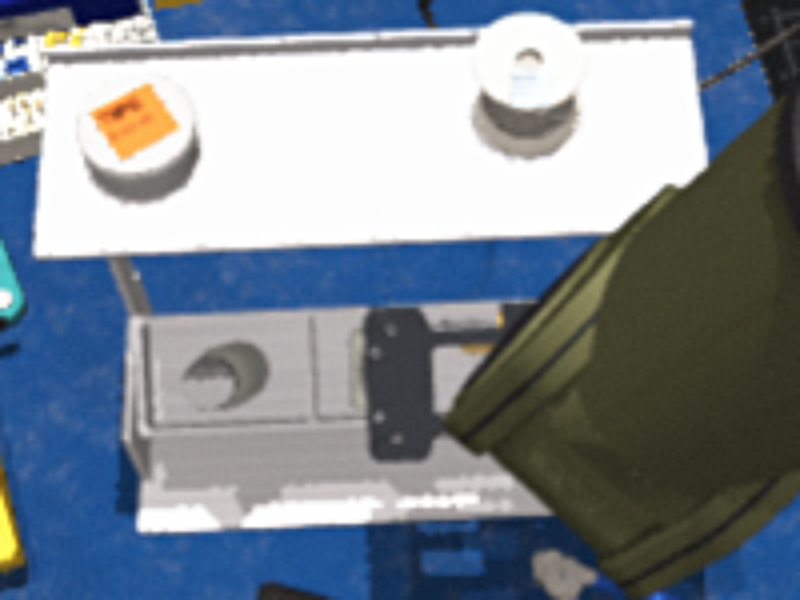

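Call:
step_arm --increments '[[[-0.8,0.15,1.53],[0,0,0]],[[-0.8,0.15,1.53],[0,0,0]],[[-0.8,0.15,1.53],[0,0,0]],[[-0.8,0.15,1.53],[0,0,0]],[[-0.8,0.15,1.53],[0.2,0,0.1]],[[0.32,1.7,0],[0,0,0]],[[0.32,1.7,0],[0,0,0]],[[0.32,1.7,0],[0,0,0]],[[0.32,1.7,0],[0,0,0]],[[0.32,1.7,0],[0,0,0]]]' --fingers 0.6

```text
clock: 12.25
tool_pos: [0.5279, -0.0561, 0.2083]
eef_rot: [0.089, 0.966, -0.022, 0.24]
contact_force: [0.7, -0.1, -0.5]
opening: 0.6
finger_force: 0.0
```

```bash
python3 -c "
from plan import *
togo('square',.098)
p,d=r.snapshot('top'); W=cloud('top',d)
S=Rz.inv().apply((W-O[:3]).reshape(-1,3)).reshape(W.shape)
cv2.imwrite('pics/crop2.png',cv2.resize(p[160:310,200:400,::-1],None,fx=4,fy=4))
for n in Y:
    Q=S-np.array([.055,Y[n],.032]); t=Q@[-.46947,0,.88295]; X2=Q@[.88295,0,.46947]
    m=(abs(X2)<.02)&(abs(Q[...,1])<.02)&(t>.1)&(t<.16); print(n,m.sum(),np.histogram(t[m],np.arange(.1,.16,.004))[0])
"
```

```text
square 0.098 d cm [ 4.68 -0.93 -8.98] axis/side/e2 mm [-101.7   -0.6   -0. ] rot [ 0.03 -0.07  0.05] F [ 0.7 -0.1 -0.5] Fax -0.8 clk 12.25 open 0.6 q [ 0.2   0.55 -0.37  2.34  2.13  0.37 -0.77]
slim 0 [0 0 0 0 0 0 0 0 0 0 0 0 0 0]
square 0 [0 0 0 0 0 0 0 0 0 0 0 0 0 0]
stout 0 [0 0 0 0 0 0 0 0 0 0 0 0 0 0]
```

View pics/crop2.png

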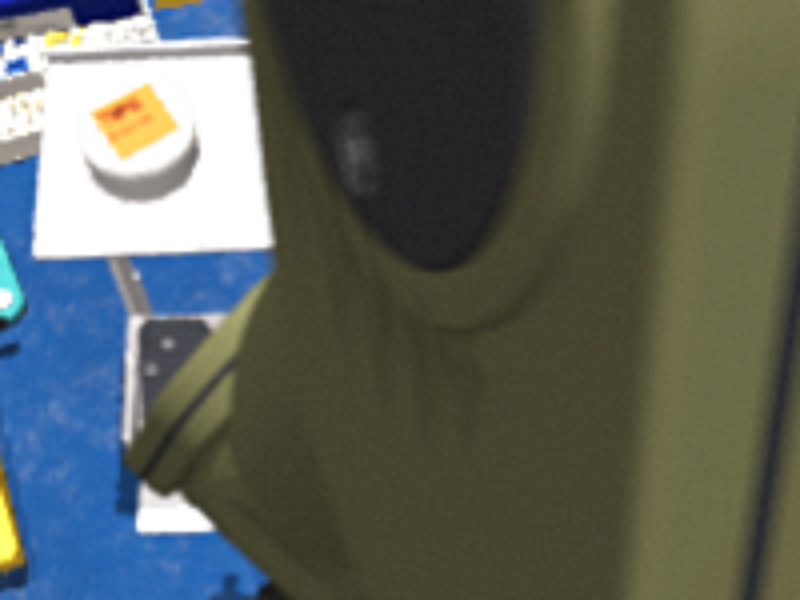

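The wrist hides the bottles in this view, so I'll continue from the fitted pose and the force readings. Next is the descent onto the square cap.

Call:
step_arm --increments '[[[0.47,-0.09,-0.9],[0,0,0]],[[0.47,-0.09,-0.9],[0,0,0]],[[0.47,-0.09,-0.9],[0,0,0]],[[0.47,-0.09,-0.9],[0,0,0]],[[0.47,-0.09,-0.9],[0,0,0]],[[0.47,-0.09,-0.9],[0,0,0]],[[0.47,-0.09,-0.9],[0,0,0]],[[0.47,-0.09,-0.9],[0,0,0]],[[0.47,-0.1,-0.9],[0,0,0]],[[0.47,-0.1,-0.9],[0,0,0]]]'

```text
clock: 13.3
tool_pos: [0.5753, -0.0661, 0.1175]
eef_rot: [0.089, 0.966, -0.022, 0.24]
contact_force: [0.3, 0.1, -0.1]
opening: 0.602
finger_force: 0.0
```

Call:
step_arm --increments '[[[0,0,0],[0,0,0]],[[0,0,0],[0,0,0]],[[0,0,0],[0,0,0]],[[0,0,0],[0,0,0]],[[0,0,0],[0,0,0]],[[0,0,0],[0,0,0]],[[0,0,0],[0,0,0]],[[0,0,0],[0,0,0]],[[0,0,0],[0,0,0]],[[0,0,0],[0,0,0]]]' --fingers 0 --grip_force 35

```text
clock: 14.3
tool_pos: [0.5748, -0.0655, 0.1186]
eef_rot: [0.088, 0.966, -0.022, 0.24]
contact_force: [-2.9, 2.1, 5.5]
opening: 0.314
finger_force: 33.8
```

```bash
python3 -c "
from plan import *
togo('square',.098); print(r.get_state()['finger_force'])"
```

```text
square 0.098 d cm [-0.01  0.01 -0.01] axis/side/e2 mm [ 0.   0.1 -0.2] rot [-0.   -0.05 -0.  ] F [-2.9  2.1  5.5] Fax 6.4 clk 14.3 open 0.314 q [ 0.27  0.8  -0.46  2.27  2.3   0.55 -0.87]
33.84961349854166
```

Call:
step_arm --increments '[[[-0.08,0.01,0.14],[0,0,0]],[[-0.07,0.01,0.14],[0,0,0]],[[-0.07,0.02,0.14],[0,0,0]],[[-0.08,0.01,0.14],[0,0,0]],[[-0.07,0.01,0.14],[0,0,0]],[[-0.07,0.02,0.14],[0,0,0]],[[-0.08,0.01,0.14],[0,0,0]],[[-0.07,0.01,0.14],[0,0,0]],[[-0.08,0.02,0.14],[0,0,0]],[[0,0,0],[0,0,0]]]'

```text
clock: 15.3
tool_pos: [0.5683, -0.0644, 0.1311]
eef_rot: [0.089, 0.966, -0.022, 0.24]
contact_force: [2.8, 4.9, -1.2]
opening: 0.313
finger_force: 34.5
```

```bash
python3 -c "
from plan import *
togo('square',.112); print(r.get_state()['finger_force'])"
```

```text
square 0.112 d cm [-0.01  0.02 -0.02] axis/side/e2 mm [-0.1  0.2 -0.2] rot [-0.   -0.05  0.01] F [ 2.8  4.9 -1.2] Fax -2.0 clk 15.3 open 0.313 q [ 0.26  0.77 -0.46  2.28  2.28  0.53 -0.86]
34.51603583198448
```

Call:
step_arm --increments '[[[-0.04,0.0,0.06],[0,0,0]],[[-0.04,0.01,0.06],[0,0,0]],[[0,0,0.05],[0,0,0]],[[0,0,0],[0,0,0]],[[0,0,0],[0,0,0]],[[0,0,0],[0,0,0]],[[0,0,0],[0,0,0]],[[0,0,0],[0,0,0]],[[0,0,0],[0,0,0]],[[0,0,0],[0,0,0]]]'

```text
clock: 16.3
tool_pos: [0.5681, -0.0644, 0.1314]
eef_rot: [0.089, 0.966, -0.022, 0.24]
contact_force: [9.2, 4.1, -17.5]
opening: 0.315
finger_force: 36.4
```

Call:
step_arm --increments '[[[0,0,0],[0,0,0]],[[0,0,0],[0,0,0]],[[0,0,0],[0,0,0]],[[0,0,0],[0,0,0]],[[0,0,0],[0,0,0]],[[0,0,0],[0,0,0]],[[0,0,0],[0,0,0]],[[0,0,0],[0,0,0]],[[0,0,0],[0,0,0]],[[0,0,0],[0,0,0]]]' --fingers 0.62

```text
clock: 17.3
tool_pos: [0.5674, -0.0647, 0.1326]
eef_rot: [0.089, 0.966, -0.022, 0.24]
contact_force: [-0.3, -0.0, -0.5]
opening: 0.622
finger_force: 0.0
```

```bash
python3 -c "
from plan import *
togo('square',.2)"
```

```text
square 0.2 d cm [-3.98  0.8   7.6 ] axis/side/e2 mm [86.1  0.7 -0.1] rot [ 0.03 -0.07  0.05] F [-0.3 -0.  -0.5] Fax -0.3 clk 17.3 open 0.622 q [ 0.26  0.76 -0.45  2.28  2.28  0.53 -0.86]
```

Call:
step_arm --increments '[[[-0.44,0.08,0.85],[0,0,0]],[[-0.44,0.08,0.85],[0,0,0]],[[-0.44,0.08,0.85],[0,0,0]],[[-0.44,0.08,0.85],[0,0,0]],[[-0.44,0.08,0.85],[0,0,0]],[[-0.44,0.08,0.85],[0,0,0]],[[-0.44,0.08,0.85],[0,0,0]],[[-0.44,0.08,0.85],[0,0,0]],[[-0.44,0.08,0.85],[0,0,0]],[[-0.44,0.08,0.85],[0,0,0]]]'

```text
clock: 18.3
tool_pos: [0.5229, -0.0566, 0.2183]
eef_rot: [0.089, 0.966, -0.022, 0.24]
contact_force: [-0.6, 0.5, 0.2]
opening: 0.619
finger_force: 0.0
```

Call:
step_arm --increments '[[[0.26,1.44,0],[0,0,0]],[[0.26,1.44,0],[0,0,0]],[[0.26,1.44,0],[0,0,0]],[[0.26,1.44,0],[0,0,0]],[[0.26,1.44,0],[0,0,0]],[[0.26,1.44,0],[0,0,0]],[[0.68,-0.13,-1.3],[0,0,0]],[[0.68,-0.13,-1.3],[0,0,0]],[[0.68,-0.13,-1.3],[0,0,0]],[[0.68,-0.13,-1.3],[0,0,0]]]' --fingers 0 --grip_force 10

```text
clock: 19.3
tool_pos: [0.5663, 0.0246, 0.1655]
eef_rot: [0.089, 0.966, -0.022, 0.24]
contact_force: [0.1, -1.3, -0.3]
opening: 0.003
finger_force: 0.0
```

```bash
python3 -c "
from plan import *
togo('slim',.131); togo('slim',.127)"
```

```text
slim 0.131 d cm [ 0.91 -0.06 -1.78] axis/side/e2 mm [-20.    1.1  -0.4] rot [ 0.03 -0.06  0.04] F [ 0.1 -1.3 -0.3] Fax -0.4 clk 19.3 open 0.003 q [ 0.    0.68 -0.37  2.26  2.05  0.48 -0.85]
slim 0.127 d cm [ 1.09 -0.09 -2.13] axis/side/e2 mm [-24.    1.1  -0.4] rot [ 0.03 -0.06  0.04] F [ 0.1 -1.3 -0.3] Fax -0.4 clk 19.3 open 0.003 q [ 0.    0.68 -0.37  2.26  2.05  0.48 -0.85]
```

Call:
step_arm --increments '[[[0.09,0,-0.18],[0,0,0]],[[0.09,0,-0.18],[0,0,0]],[[0.09,-0.01,-0.18],[0,0,0]],[[0.09,-0.01,-0.18],[0,0,0]],[[0.09,-0.01,-0.18],[0,0,0]],[[0.09,-0.01,-0.18],[0,0,0]],[[0.09,-0.01,-0.18],[0,0,0]],[[0.09,-0.01,-0.18],[0,0,0]],[[0.09,-0.01,-0.18],[0,0,0]],[[0.09,-0.01,-0.18],[0,0,0]]]'

```text
clock: 20.3
tool_pos: [0.5755, 0.0235, 0.1476]
eef_rot: [0.089, 0.966, -0.023, 0.241]
contact_force: [-0.1, -0.2, 0.6]
opening: 0.007
finger_force: 0.4
```

Call:
step_arm --increments '[[[0.02,0,-0.05],[0,0,0]],[[0.02,0,-0.05],[0,0,0]],[[0.02,0,-0.05],[0,0,0]],[[0.02,-0.01,-0.05],[0,0,0]],[[0.02,0,-0.05],[0,0,0]],[[0.02,0,-0.05],[0,0,0]],[[0.02,0,-0.05],[0,0,0]],[[0.02,-0.01,-0.05],[0,0,0]],[[0.02,0,-0.05],[0,0,0]],[[0,0,0],[0,0,0]]]'

```text
clock: 21.3
tool_pos: [0.5767, 0.0236, 0.1438]
eef_rot: [0.089, 0.966, -0.022, 0.241]
contact_force: [-5.0, -0.2, 7.7]
opening: 0.006
finger_force: 4.6
```

```bash
python3 -c "
from plan import *
togo('slim',.127)"
```

```text
slim 0.127 d cm [0.06 0.01 0.03] axis/side/e2 mm [0.  0.2 0.7] rot [ 0.04 -0.02  0.02] F [-5.  -0.2  7.7] Fax 9.1 clk 21.3 open 0.006 q [ 0.02  0.73 -0.4   2.25  2.1   0.52 -0.89]
```

Call:
step_arm --increments '[[[-0.77,0.14,1.47],[0,0,0]],[[-0.77,0.14,1.47],[0,0,0]],[[-0.77,0.14,1.47],[0,0,0]],[[-0.77,0.14,1.47],[0,0,0]],[[-0.77,0.14,1.47],[0,0,0]],[[-2.5,0.5,0.5],[0,0,0]],[[-2.5,0.5,0.5],[0,0,0]],[[-2.5,2,0.5],[0,0,0]],[[-1,3,0.5],[0,0,0]],[[-1,3,0.5],[0,0,0]]]'

```text
clock: 22.3
tool_pos: [0.4425, 0.1207, 0.2419]
eef_rot: [0.089, 0.966, -0.023, 0.24]
contact_force: [0.4, 0.4, -0.5]
opening: 0.007
finger_force: 0.0
```

Call:
step_arm --increments '[[[-0.3,3,0],[0,0,2]],[[-0.3,3,0],[0,0,2]],[[-0.3,3,0],[0,0,2]],[[-0.3,3,0],[0,0,2]],[[-0.3,3,0],[0,0,2]],[[-0.3,3,0],[0,0,2]],[[-0.3,3,0],[0,0,2]],[[-0.3,3,0],[0,0,2]],[[-0.3,3,0],[0,0,2]],[[-0.3,3,0],[0,0,2]]]'

```text
clock: 23.3
tool_pos: [0.4131, 0.4215, 0.2415]
eef_rot: [-0.081, 0.967, 0.02, 0.241]
contact_force: [0.7, 0.0, -0.6]
opening: 0.006
finger_force: 0.0
```

```bash
cat > chk.py <<'E'
from plan import *
p,d=r.snapshot('top'); W=cloud('top',d); s=r.get_state(); print(s['tool_pos'],s['q'].round(2),s['clock'])
S=Rz.inv().apply((W-O[:3]).reshape(-1,3)).reshape(W.shape)
cv2.imwrite('pics/top9.png',p[:,:,::-1])
for n in Y:
    Q=S-np.array([.055,Y[n],.032]); t=Q@[-.46947,0,.88295]; X2=Q@[.88295,0,.46947]
    m=(abs(X2)<.02)&(abs(Q[...,1])<.02)&(t>.1)&(t<.16); print(n,m.sum(),np.histogram(t[m],np.arange(.1,.16,.003))[0], np.median(t[m]) if m.any() else 0)
for u,v in[(290,316),(233,192)]: print(W[v,u].round(3))
E
python3 chk.py
```

```text
[0.41166176 0.42771832 0.24198618] [-0.75  0.6  -0.52  2.03  1.26  0.72 -0.47] 23.35
slim 124 [ 1  3  1  0  1  1  0 15 81 21  0  0  0  0  0  0  0  0  0] 0.12564730303595545
square 186 [ 0  0  0  0  0  0  0  0  0  3 98 81  4  0  0  0  0  0  0] 0.13283016912576157
stout 238 [  0   0   2 116 114   6   0   0   0   0   0   0   0   0   0   0   0   0
   0] 0.11202377315937856
[ 0.479 -0.025  0.015]
[0.626 0.028 0.302]
```

View pics/top9.png

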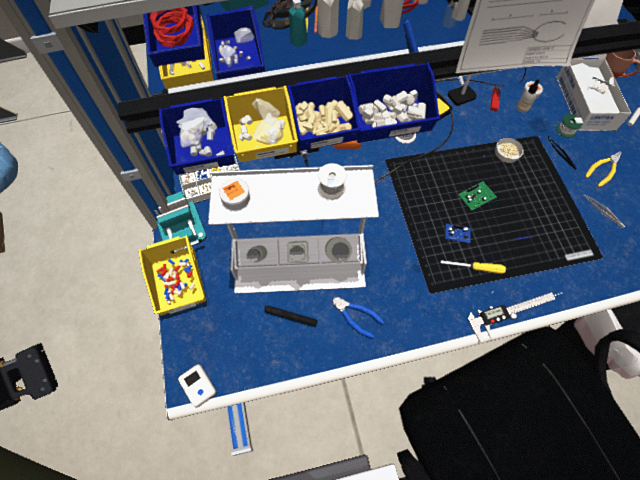

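The arm is clear of the stand. The caps, at (257,254), (298,252) and (341,250), sit at 125.6, 132.8 and 112.0 mm along their axes: both round caps are home and the square cap is fully out. The tin, marker and cutters have not moved.

```bash
python3 -c "
from plant import r
print(r.finish_job())"
```

```text
the job is handed in; nothing more can be done
None
```

The job is handed in at about 23 s: depth readings show both round caps home and the square cap fully out, with all three bystanders where they were; the hand-in returned no verdict.

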